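# Sort stripped compressor parts over the drain grate

## Robot

A 7-joint arm with a two-finger parallel gripper is mounted at the origin on the work surface. World frame = base frame: x ahead of the robot, y to its left, z up, the work surface at z = 0. Lengths are in mm, angles in degrees, forces in N, time in s.
With the tool pointing down it reaches from about 425 to 1025 mm from the base axis. Payload 3.6 kg.
Tool frame: the origin (TCP) lies midway between the tips of the shut fingers; the grasp point (between the pads) lies 19 mm behind it; z points along the fingers, y is the line along which they close (so a half turn about z gives the same grasp; the last joint's range is limited). The gripper opens to 85 mm and grips with 20 to 120 N. Pads are 22 mm wide; open, the fingers measure 114 mm over their backs; the gripper's body (76 mm by 85 mm) begins 54 mm behind the grasp point. The pads swing forward as they close: fully open they stand 13 mm farther back than shut.
Start: joints at [-76.003, 33.873, 2.773, 92.16, -1.908, 54.013, -1.931], TCP at [240.27, 684.032, 205.802] pointing down, gripper open.
Joint ranges: [-153.93, 153.93], [-27.13, 128.08], [-72.61, 78.16], [10.71, 143.7], [-87.88, 267.88], [4.46, 118.87], [-176.78, 176.78]. Speed limits (degrees/s): [147.25, 147.25, 180, 180, 180, 180, 180].

## Interface

Orientations are given as [roll, pitch, yaw] about the fixed x, y, z axes, in that order (R = Rz(yaw) Ry(pitch) Rx(roll)).
In Python, from rig import robot gives the robot as it stands.
- The arm moves only by the tool step_arm, never from a script. Its argument "deltas" is text: rows parted by semicolons, each of 7 numbers parted by spaces: the shift along the tool's x, y, z in cm, then the turn, a rotation vector about the tool's x, y, z in degrees, then the gripper command: -1 is fully open, 1 is shut, values between are in proportion. In form: tx ty tz ax ay az grip; .... A call has 1 to 12 rows; each row is the pose to reach, as a shift and turn from the pose commanded when the call began, along the tool's axes at that moment; what a row does not reach only later rows make up. A row lasts 1/10 s, in which the tool goes at most 50 mm and 8.59 degrees, less where a joint would pass 70% of its speed; a pose out of reach is approached as far as the arm can. A call with a gripper value outside its range is refused whole. The fingers move at their own pace and stop on an object; the grip force is fixed at half the most. Time passes only in rows, so rows that repeat a pose let the fingers close. It gives the time, the measured TCP pose, the force, the opening and the grip force at its end, in the units of the state.
- robot.read_state(): the state, without advancing time (a new reading comes with each control period).
- robot.grab_frame(name): name is "scene" or "top"; returns a dict with "img" (480x640x3 uint8, red, green, blue), "mtx" (3x3 intrinsics, pixels), "D" ([k1, k2, p1, p2, k3] as OpenCV has them; the pictures are not rectified), "xyz" and "rotation" of the camera in the world. Camera axes: x right, y up, looking along -z (the intrinsics and any distortion apply to the point x, -y, -z); pixel columns grow to the right and rows downward; lengths in mm; the calibration is good to about 2 mm. A picture is of the moment at which its call begins. There is no depth.
- robot.finish_job(): hands the job in; it is judged then, once.
The state is a dict: "clock": time; "joint_pos": joint angles; "qvel": joint speeds; "joint_efforts": joint torques, N m; "tool_pos": TCP position; "orientation": TCP orientation; "ft_force": force on the tool from outside, world axes, zero at the start; "moment": the same for the moment, N m; "opening": finger opening in mm; "grasp_force": force on a finger pad.
Only numpy, scipy, OpenCV 4.12 (cv2) and the standard library are available. Lean on these libraries where they do the work, as an engineer would, in place of code of your own. Each camera call takes 0.05 s, during which the arm holds its last target. There are 200 camera calls.

## Task

Carry the loaded orange scoop level by its carry bar, set it down on the green ledge with its nose over the drain grate and its front foot behind the yellow stop, and let go; then take it by the end handle instead and tip it up so that everything slides out over the nose, the bolts fall between the bars into the tub and the finned cylinder head stays on the grate. Lower the empty scoop level onto the ledge again and let go (drawing it back an inch or so while lowering clears the grate for picking), then pick the cylinder head off the grate and set it down gently in the blue tray. Do not disturb the other things on the bench.

Things in the scene. Friction and masses are not known exactly. Their poses are not given: they have to be found in the camera images.
- scoop_arch (a point): Middle of the black carry bar of the loose orange scoop (0.3 kg empty). x along the bar (across the scoop), -y to the open pouring nose, +y to the back wall and end handle, z up. Bar 128 mm long, 14 mm wide (y), 16 mm high, on thin posts over the scoop's middle; centre 118 mm above the feet's undersides, 102 mm above the scoop floor.
- scoop_nose (a point): Middle of the scoop's pouring edge, on its floor: 105 mm ahead (-y) of the carry bar, 16 mm above the feet's undersides. No front wall. Scoop 120 mm wide, 190 mm long; back and side walls 40 mm high (sides 20 mm near the nose). Same axes.
- scoop_foot (a point): Underside of the front foot, a rubber bar across the scoop, 10 mm wide (y), 12 mm high, 55 mm ahead (-y) of the carry bar; the rear foot is alike, 70 mm behind the bar. The scoop overhangs the front foot by 45 mm and pivots on its front lower edge when tipped. Same axes.
- scoop_handle (a point): Middle of the scoop's end handle: black round bar, 14 mm diameter, 90 mm long along x, 145 mm behind (+y) the carry bar, 60 mm behind the back wall, 50 mm above the feet's undersides. Same axes. Pinched lightly (20 to 40 N) it turns between the fingers: when it is lifted the scoop hangs nose-down and pivots on its front foot.
- head_center (a point): Centre of the finned aluminium compressor cylinder head, a block 66 x 56 x 50 mm (x, y, z; fins stacked along z), about 0.26 kg. Starts in the scoop, towards its back. Too big for the gaps of the grate in any position.
- ledge (a point): Point on top of the green ledge of the fixed sorting stand, 125 mm above the bench. The scoop's middle belongs over it, nose to -y (towards the grate). z up. Ledge 200 mm wide (x), reaching 76 mm to -y and 129 mm to +y. So placed, the scoop's front foot has 10 mm of slack to the stop and the nose overhangs the grate.
- stop (a point): Middle of the inner face of the yellow stop strip along the ledge's grate edge, at its foot, 70 mm to -y of the ledge point, same axes. The strip is 8 mm high, 6 mm thick, 200 mm long (x). The scoop's front foot stands behind it (+y side).
- grate (a point): Centre of the stand's drain grate, on top of the bars, 80 mm above the bench; axes as the ledge point, whose wall begins 92 mm to +y. Three steel bars, 8 mm wide, along x at y = -48, 0, 48 mm leave four 40 mm gaps; grate 200 mm (x) by 184 mm. Grey walls on three sides rise 20 mm above the bars. Tub floor 76 mm below.
- bluetray_in (a point): Centre of the inner floor (4 mm above the bench) of the fixed shallow blue tray for the cylinder head; outside 190 mm (x) by 160 mm (y), walls 4 mm thick, 25 mm high. z up.
- bolt0_center (a point): Middle of a steel bolt with a brass-coloured nut on its end, 68 mm long along x, 24 mm across the hexagons (28 mm corners), 0.06 kg; one of three alike that start in the scoop ahead of the cylinder head, lying across it, and that pass between the grate's bars.
- bolt1_center (a point): Middle of a steel bolt with a brass-coloured nut on its end, 68 mm long along x, 24 mm across the hexagons (28 mm corners), 0.06 kg; one of three alike that start in the scoop ahead of the cylinder head, lying across it, and that pass between the grate's bars.
- bolt2_center (a point): Middle of a steel bolt with a brass-coloured nut on its end, 68 mm long along x, 24 mm across the hexagons (28 mm corners), 0.06 kg; one of three alike that start in the scoop ahead of the cylinder head, lying across it, and that pass between the grate's bars.
- spray: Bystander, not to be disturbed: aerosol can standing upright, 60 mm diameter, 190 mm high; origin at its underside.
- wrench: Bystander, not to be disturbed: wrench lying flat, 190 mm long along x; origin at its underside.
- driver: Bystander, not to be disturbed: screwdriver lying, 200 mm long along x; origin at its underside.
- jar: Bystander, not to be disturbed: closed jar, 70 mm diameter, 90 mm high; origin at its underside.
- pulley: Bystander, not to be disturbed: steel pulley lying flat, 110 mm diameter, 36 mm high; origin at its underside.
- mug: Bystander, not to be disturbed: white mug, 80 mm diameter, 90 mm high, handle at its +y; origin at its underside.

How it is judged (in metres and radians):
On the way, in this order (a step that is already met when the one before it is completed fails the run):
1. the loaded scoop stands level on the ledge, nose over the grate, let go, with all four parts still in it (x of scoop_arch in the frame of ledge between -0.03 and 0.03 m and y of scoop_arch in the frame of ledge between -0.018 and 0.024 m and z of scoop_arch in the frame of ledge between 0.108 and 0.128 m and angle between scoop_arch's own z axis and vertical below 0.06 rad and angle between the y axis of scoop_arch and the y axis of ledge, either way round below 0.15 rad and y of scoop_handle in the frame of ledge above 0.08 m and contact force between the fingers and scoop below 0.1 N and linear speed of scoop below 0.03 m/s and x of head_center in the frame of scoop_arch between -0.06 and 0.06 m and y of head_center in the frame of scoop_arch between -0.11 and 0.085 m and z of head_center in the frame of scoop_arch between -0.11 and -0.04 m and x of bolt0_center in the frame of scoop_arch between -0.06 and 0.06 m and y of bolt0_center in the frame of scoop_arch between -0.11 and 0.085 m and z of bolt0_center in the frame of scoop_arch between -0.11 and -0.04 m and x of bolt1_center in the frame of scoop_arch between -0.06 and 0.06 m and y of bolt1_center in the frame of scoop_arch between -0.11 and 0.085 m and z of bolt1_center in the frame of scoop_arch between -0.11 and -0.04 m and x of bolt2_center in the frame of scoop_arch between -0.06 and 0.06 m and y of bolt2_center in the frame of scoop_arch between -0.11 and 0.085 m and z of bolt2_center in the frame of scoop_arch between -0.11 and -0.04 m), for 0.2 s.
2. the scoop is being tipped up by the fingers, nose down over the ledge's stop, with the cylinder head still in it (angle between scoop_arch's own z axis and vertical above 0.2 rad and contact force between the fingers and scoop above 0.3 N and z of scoop_handle in the frame of ledge above 0.07 m and x of head_center in the frame of scoop_arch between -0.06 and 0.06 m and y of head_center in the frame of scoop_arch between -0.11 and 0.085 m and z of head_center in the frame of scoop_arch between -0.11 and -0.04 m).
3. the cylinder head lies on top of the grate and all three bolts are below the bars (x of head_center in the frame of grate between -0.1 and 0.1 m and y of head_center in the frame of grate between -0.092 and 0.092 m and z of head_center in the frame of grate between 0.008 and 0.045 m and x of bolt0_center in the frame of grate between -0.1 and 0.1 m and y of bolt0_center in the frame of grate between -0.092 and 0.092 m and z of each of bolt0_center, bolt1_center, bolt2_center in the frame of grate below -0.025 m and x of bolt1_center in the frame of grate between -0.1 and 0.1 m and y of bolt1_center in the frame of grate between -0.092 and 0.092 m and x of bolt2_center in the frame of grate between -0.1 and 0.1 m and y of bolt2_center in the frame of grate between -0.092 and 0.092 m), for 0.2 s.
At the end, for the whole second after the job is handed in: At rest and released: cylinder head on the blue tray's floor, centre within 68 x 53 mm of its middle; bolts in the tub, centres 25 mm below the bar tops; scoop level (0.06 rad) on the ledge, nose to the grate, within 30 mm sideways, 18 mm towards the grate, 60 mm back, 0.15 rad of square (x of scoop_arch in the frame of ledge between -0.03 and 0.03 m and y of scoop_arch in the frame of ledge between -0.018 and 0.06 m and z of scoop_arch in the frame of ledge between 0.108 and 0.128 m and angle between scoop_arch's own z axis and vertical below 0.06 rad and angle between the y axis of scoop_arch and the y axis of ledge, either way round below 0.15 rad and y of scoop_handle in the frame of ledge above 0.08 m and contact force between the fingers and scoop below 0.1 N and linear speed of each of scoop, head, bolt0, bolt1, bolt2 below 0.03 m/s and x of head_center in the frame of bluetray_in between -0.068 and 0.068 m and y of head_center in the frame of bluetray_in between -0.053 and 0.053 m and z of head_center in the frame of bluetray_in between 0.015 and 0.045 m and x of bolt0_center in the frame of grate between -0.1 and 0.1 m and y of bolt0_center in the frame of grate between -0.092 and 0.092 m and z of each of bolt0_center, bolt1_center, bolt2_center in the frame of grate below -0.025 m and x of bolt1_center in the frame of grate between -0.1 and 0.1 m and y of bolt1_center in the frame of grate between -0.092 and 0.092 m and x of bolt2_center in the frame of grate between -0.1 and 0.1 m and y of bolt2_center in the frame of grate between -0.092 and 0.092 m); the robot touches nothing.
It fails at once if a bystander (can, wrench, screwdriver, jar, pulley or mug) is pushed away by more than 30 mm (distance of any of spray, wrench, driver, jar, pulley, mug from where it was at the start of the episode above 0.03 m).
It fails at once if the cylinder head is dropped or thrown into the blue tray (faster than 0.8 m/s there) (x of head_center in the frame of bluetray_in between -0.09 and 0.09 m and y of head_center in the frame of bluetray_in between -0.075 and 0.075 m and z of head_center in the frame of bluetray_in below 0.08 m and linear speed of head above 0.8 m/s).
It also fails if it takes over 72 s, if anything falls off the work surface, if the arm or the gripper's body presses on something with over 40 N, if the wrist force passes 120 N, or if a joint passes its speed limit or range.

## Working session

There is one attempt and no reset: what is moved stays moved. The work goes in short steps, Python scripts to look and compute and a tool call to move; the robot and the scene stay as the last step left them, time stands still between calls to the robot, and variables do not carry over. Pictures are saved under pics/ and viewed, at most 10 in all, crops included, and the job is handed in when it is done.

Besides the shell and the picture viewer there is one more tool, called as name(argument=value, ...) on one line, values as JSON. step_arm: Moves the arm, as the interface text tells. Its arguments: {"type":"object","properties":{"deltas":{"type":"string"}},"required":["deltas"]}

```bash
mkdir -p pics; ls; python3 - <<'E'
from rig import robot
import cv2,pickle
for n in("scene","top"):
    f=robot.grab_frame(n); cv2.imwrite(f"pics/{n}0.png",f["img"][:,:,::-1]); pickle.dump(f,open(f"{n}0.pkl","wb"))
    print(n,f["mtx"],f["D"],f["xyz"],f["rotation"])
s=robot.read_state();print(s)
E
```

```text
pics
scene [[541.48596938   0.         322.85906291]
 [  0.         541.48596938 237.27587582]
 [  0.           0.           1.        ]] [-0.0556335  0.         0.         0.         0.       ] [1557.78766935    9.59659745 1120.13892193] [44.48085893  0.17784742 88.7268264 ]
top [[611.04815594   0.         316.60885317]
 [  0.         611.04815594 240.41506798]
 [  0.           0.           1.        ]] [0.03019913 0.         0.         0.         0.        ] [ 251.51371121   61.83387206 1393.58817403] [ 12.85693386  -0.17902085 -88.00770903]
{'clock': 0.1, 'joint_pos': array([-76.00137549,  33.92415598,   2.76785606,  92.23038231,
        -1.90879731,  54.01412487,  -1.93017145]), 'qvel': array([-0.06138027, -0.07433095, -0.03356721, -0.13857322,  0.06349555,
        0.03095215, -0.1055832 ]), 'joint_efforts': array([ 4.71071995e-03, -5.49994326e+01,  1.55348115e+00, -1.98826075e+01,
        9.79180739e-03,  3.83213061e-03,  1.58884029e-05]), 'tool_pos': array([240.00839265, 683.24290441, 204.70038217]), 'orientation': array([-1.79877636e+02,  6.41311133e-03,  1.60648793e+02]), 'ft_force': array([-0.02165419,  0.28408849, -1.00649278]), 'moment': array([ 0.02784728, -0.00268488,  0.00459051]), 'grasp_force': 0.0, 'opening': 85.28870434450518}
```

View pics/scene0.png

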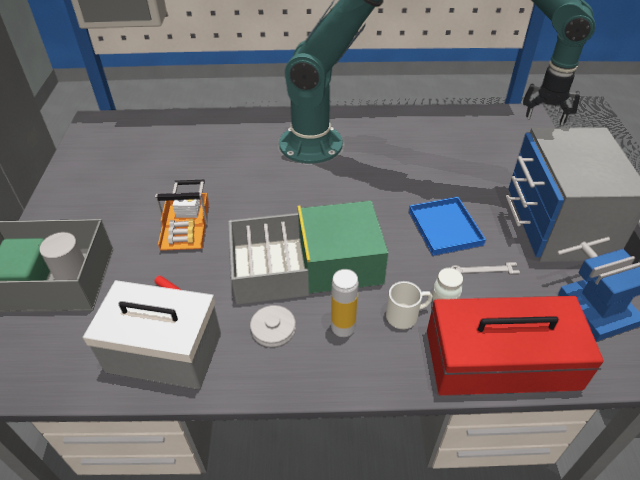

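View pics/top0.png

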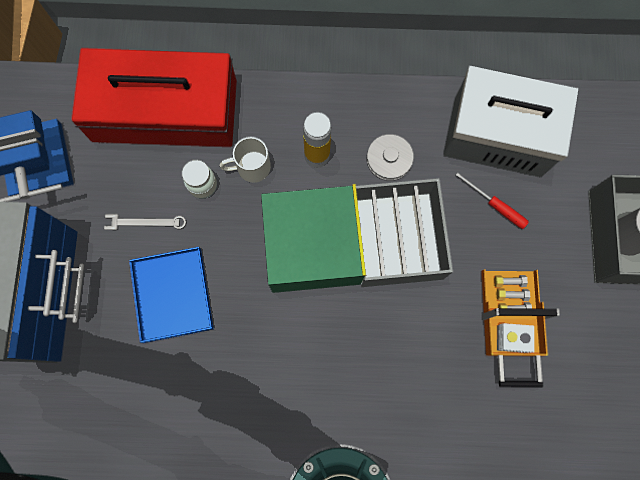

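The top view shows the scoop at right with its nose to +x: bar about (487,309)-(559,313), handle about (500,384)-(542,384). The green ledge has its yellow stop at x≈358 and the grate to its right (-y). The tray is around (172,295).

```bash
cat > h.py <<'E'
import numpy as np,cv2,pickle
from scipy.spatial.transform import Rotation as Ro
def rot(f):
    return Ro.from_euler('xyz',f["rotation"],degrees=True).as_matrix()
def ray(f,p,z):
    u=cv2.undistortPoints(np.array(p,float).reshape(-1,1,2),f["mtx"],f["D"]).reshape(-1,2)
    d=np.c_[u[:,0],-u[:,1],-np.ones(len(u))]@rot(f).T
    c=np.array(f["xyz"]); return c+d*((z-c[2])/d[:,2])[:,None]
def proj(f,P):
    q=(np.array(P,float).reshape(-1,3)-f["xyz"])@rot(f)
    q=q*[1,-1,-1]
    return cv2.projectPoints(q.reshape(-1,1,3),np.zeros(3),np.zeros(3),f["mtx"],f["D"])[0].reshape(-1,2)
def mask(f,lo,hi,box):
    h=cv2.cvtColor(f["img"],cv2.COLOR_RGB2HSV); m=cv2.inRange(h,np.array(lo),np.array(hi))
    o=np.zeros_like(m);x0,y0,x1,y1=box;o[y0:y1,x0:x1]=m[y0:y1,x0:x1];return o
def rect(m):
    c=max(cv2.findContours(m,0,1)[0],key=cv2.contourArea);return cv2.boxPoints(cv2.minAreaRect(c)),cv2.contourArea(c)
E
python3 - <<'E'
from h import *
np.set_printoptions(precision=1,suppress=True)
f=pickle.load(open("top0.pkl","rb"));g=pickle.load(open("scene0.pkl","rb"))
def show(n,b,z,fr=f):
    P=ray(fr,b,z);print(n,b.round(0).tolist(),P[:,:2].tolist(),"mean",P.mean(0)[:2],"angs",[round(float(np.degrees(np.arctan2(*(P[(i+1)%4]-P[i])[1::-1]))),1) for i in range(len(P))],"len",[round(float(np.linalg.norm(P[(i+1)%4]-P[i]))) for i in range(len(P))])
h=cv2.cvtColor(f["img"],cv2.COLOR_RGB2HSV)
print(h[240,300],h[283,310],h[230,358],h[312,530],h[384,520],h[300,170])
m=mask(f,[20,150,120],[35,255,255],(345,175,375,290));show("stop",rect(m)[0],133)
m=mask(f,[50,60,h[240,300][2]-15],[85,255,255],(250,170,375,300));show("ledge",rect(m)[0],125)
m=mask(f,[95,100,60],[125,255,255],(120,240,225,350));show("tray",rect(m)[0],25)
m=mask(f,[0,0,0],[180,255,60],(483,303,566,322));show("arch",rect(m)[0],126)
m=mask(f,[0,0,0],[180,255,60],(495,370,548,390));show("handle",rect(m)[0],57)
m=mask(f,[8,150,60],[18,255,255],(470,260,560,365));show("scoop",rect(m)[0],40)
E
python3 - <<'E'
import sys;sys.path.insert(0,'.')
from h import *
f=pickle.load(open("top0.pkl","rb"))
im=f["img"][250:400,460:580,::-1];a=cv2.resize(im,None,fx=4,fy=4,interpolation=2)
g=pickle.load(open("scene0.pkl","rb"))["img"][165:265,140:225,::-1]
b=cv2.resize(g,(int(85*3.6),360),interpolation=2);o=np.zeros((600,800,3),np.uint8);o[:,:480]=a;o[:360,490:490+b.shape[1]]=b
cv2.imwrite("pics/crop0.png",o)
E
```

```text
[ 72 113 142] [ 73 116  46] [ 29 203 219] [120   6  44] [135  12  43] [107 183 219]
stop [[352.0, 184.0], [355.0, 184.0], [365.0, 274.0], [362.0, 274.0]] [[666.5813144411738, -3.849110325157895], [667.630203881587, -10.60602688492365], [470.914304876009, -36.18745153206278], [469.9250223087909, -29.651092222680944]] mean [568.8 -20.1] angs [-81.2, -172.6, 98.6, 7.5] len [7, 198, 7, 198]
ledge [[260.0, 194.0], [353.0, 185.0], [361.0, 275.0], [268.0, 284.0]] [[639.778511744113, 194.64697410306596], [666.7290314968527, -7.104554239027479], [469.2890348821497, -28.955643085448628], [443.9670259927136, 166.23599984671756]] mean [554.9  81.2] angs [-82.4, -173.7, 97.4, 8.3] len [204, 199, 197, 198]
tray [[126.0, 257.0], [200.0, 246.0], [213.0, 331.0], [140.0, 343.0]] [[508.82821010381616, 500.0873177654165], [541.8921176092429, 335.3312026589714], [349.0901768787013, 290.1297262430666], [318.2697984705469, 450.0655035227338]] mean [429.5 393.9] angs [-78.7, -166.8, 100.9, 14.7] len [168, 198, 163, 197]
arch [[498.0, 315.0], [498.0, 305.0], [556.0, 307.0], [556.0, 317.0]] [[396.23105704118,
[... 152 characters left out ...]
[ 406.3 -371.8] angs [-4.3, -90.3, 174.5, 89.7] len [21, 120, 21, 119]
handle [[495.0, 370.0], [542.0, 370.0], [542.0, 387.0], [495.0, 387.0]] [[286.56897149828717, -322.04597089523975], [290.446313302647, -421.6944905556435], [255.2261745506407, -419.86974406953186], [251.33215201717172, -320.8512275730568]] mean [ 270.9 -371.1] angs [-87.8, 177.0, 92.3, -1.9] len [100, 35, 99, 35]
scoop [[484.0, 355.0], [484.0, 316.0], [546.0, 316.0], [546.0, 355.0]] [[317.98643079783534, -304.19048618511954], [402.6052259748502, -306.60565082367395], [407.6997371867884, -442.4714117190948], [323.138324434041, -438.09470985064877]] mean [ 362.9 -372.8] angs [-1.6, -87.9, 177.0, 92.2] len [85, 136, 85, 134]
```

View pics/crop0.png

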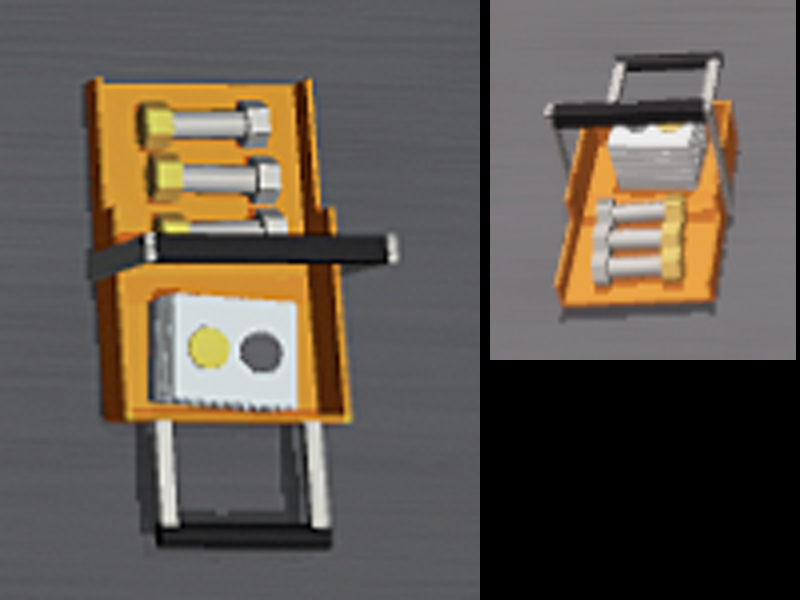

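The crop shows the bar from (497,311.5) to (559.5,312) and the handle from (499,384) to (543,384), in full-image pixels. The bolts lie ahead of the bar and the head lies at the back.

```bash
cat >> h.py <<'E'
def plan(*T):
    """T: (x,y,z,yaw[,tilt about tool x after]) -> deltas in tool frame"""
    from rig import robot
    s=robot.read_state();p=np.array(s["tool_pos"]);R=Ro.from_euler('xyz',s["orientation"],degrees=True)
    print("t %.1f"%s["clock"],"tcp",p.round(1),np.round(s["orientation"],1),"j",np.round(s["joint_pos"],0),"F",np.round(s["ft_force"],1),"open %.1f"%s["opening"])
    for t in T:
        Q=Ro.from_euler('z',t[3],degrees=True)*Ro.from_euler('x',180,degrees=True)*Ro.from_euler('x',t[4] if len(t)>4 else 0,degrees=True)
        print(t,"->",(R.inv().apply(np.array(t[:3])-p)/10).round(2),(R.inv()*Q).as_rotvec(degrees=True).round(1))
E
python3 - <<'E'
from h import *
np.set_printoptions(precision=1,suppress=True)
f=pickle.load(open("top0.pkl","rb"));g=pickle.load(open("scene0.pkl","rb"))
print(ray(f,[[497,311.5],[559.5,312.2]],119)); print(ray(f,[[499.3,384.3],[542.8,384.3]],50))
print(ray(f,[[483,271],[537,271]],36),"nose wall tops approx")
# scene view check: bar ends crop (553,115),(706,110)
print(ray(g,[[140+(553-490)/3.6,165+115/3.6],[140+(706-490)/3.6,165+110/3.6]],118))
print(ray(g,[[140+(615-490)/3.6,165+62/3.6],[140+(721-490)/3.6,165+60/3.6]],50))
plan((560,250,320,120),(406,-372,300,90))
E
```

```text
[[ 404.1 -312.3  119. ]
 [ 407.5 -441.2  119. ]]
[[ 257.3 -332.2   50. ]
 [ 260.9 -424.4   50. ]]
[[ 504.1 -308.2   36. ]
 [ 508.5 -429.    36. ]] nose wall tops approx
[[ 402.7 -434.2  118. ]
 [ 400.3 -314.2  118. ]]
[[ 256.5 -423.8   50. ]
 [ 256.6 -332.3   50. ]]
t 0.1 tcp [240.  683.2 204.7] [-179.9    0.   160.6] j [-76.  34.   3.  92.  -2.  54.  -2.] F [-0.   0.3 -1. ] open 85.3
(560, 250, 320, 120) -> [-44.5 -30.3 -11.5] [-0.1  0.  40.6]
(406, -372, 300, 90) -> [-50.6 -94.1  -9.3] [-0.1  0.1 70.6]
```

step_arm(deltas="0 0 -6 0 0 0 -1; 0 0 -11.5 0 0 0 -1; -44.5 -30.3 -11.5 0 0 40.6 -1; -44.5 -30.3 -11.5 0 0 40.6 -1; -44.5 -30.3 -11.5 0 0 40.6 -1; -44.5 -30.3 -11.5 0 0 40.6 -1; -44.5 -30.3 -11.5 0 0 40.6 -1; -44.5 -30.3 -11.5 0 0 40.6 -1; -44.5 -30.3 -11.5 0 0 40.6 -1; -44.5 -30.3 -11.5 0 0 40.6 -1; -44.5 -30.3 -11.5 0 0 40.6 -1; -44.5 -30.3 -11.5 0 0 40.6 -1")

```text
clock: 1.3
tool_pos: [537.3, 279.9, 319.5]
orientation: [-180.0, -0.0, 120.1]
ft_force: [0.2, 0.6, 0.6]
opening: 85.2
grasp_force: 0.0
```

```bash
python3 -c "
from h import *
plan((520,-150,320,100),(405,-376,250,91.2))"
```

```text
t 1.3 tcp [537.3 279.9 319.5] [-180.    -0.   120.1] j [-46.  19.  19. 102.  -7.  60.   6.] F [0.2 0.6 0.6] open 85.2
(520, -150, 320, 100) -> [-36.34 -23.04  -0.04] [-0.  -0.  20.1]
(405, -376, 250, 91.2) -> [-50.13 -44.31   6.97] [-0.  -0.  28.9]
```

step_arm(deltas="-36.3 -23 0 0 0 20 -1; -36.3 -23 0 0 0 20 -1; -36.3 -23 0 0 0 20 -1; -36.3 -23 0 0 0 20 -1; -36.3 -23 0 0 0 20 -1; -36.3 -23 0 0 0 20 -1; -36.3 -23 0 0 0 20 -1; -36.3 -23 0 0 0 20 -1; -50.1 -44.3 7 0 0 28.9 -1; -50.1 -44.3 7 0 0 28.9 -1; -50.1 -44.3 7 0 0 28.9 -1; -50.1 -44.3 7 0 0 28.9 -1")

```text
clock: 2.5
tool_pos: [439.1, -295.8, 270.8]
orientation: [-180.0, -0.0, 91.2]
ft_force: [-0.1, -0.8, 0.2]
opening: 85.5
grasp_force: 0.0
```

```bash
python3 -c "
from h import *
plan((405,-376,170,91.2),(405,-376,99,91.2))"
```

```text
t 2.5 tcp [ 439.1 -295.8  270.8] [-180.    -0.    91.2] j [ -0.  18.  37. 115. -14.  52.  46.] F [-0.1 -0.8  0.2] open 85.5
(405, -376, 170, 91.2) -> [-7.95 -3.57 10.08] [-0. -0. -0.]
(405, -376, 99, 91.2) -> [-7.96 -3.57 17.18] [-0. -0. -0.]
```

step_arm(deltas="-8 -3.6 5 0 0 0 -1; -8 -3.6 10 0 0 0 -1; -8 -3.6 10 0 0 0 -1; -8 -3.6 10 0 0 0 -1; -8 -3.6 14 0 0 0 -1; -8 -3.6 17.2 0 0 0 -1; -8 -3.6 17.2 0 0 0 -1; -8 -3.6 17.2 0 0 0 -1")

```text
clock: 3.3
tool_pos: [406.8, -374.9, 100.3]
orientation: [180.0, -0.0, 91.2]
ft_force: [0.1, -0.3, -0.0]
opening: 85.0
grasp_force: 0.0
```

```bash
python3 - <<'E'
from h import *
from rig import robot
plan((405,-376,99,91.2))
o=[]
for n,(x,y) in (("top",(460,230)),("scene",(110,120))):
    f=robot.grab_frame(n); o.append(cv2.resize(f["img"][y:y+170,x:x+130,::-1],(400,523),interpolation=2))
cv2.imwrite("pics/g1.png",np.hstack(o))
E
```

```text
t 3.3 tcp [ 406.8 -374.9  100.3] [180.   -0.   91.2] j [ 18.  33.  28. 120. -28.  33.  67.] F [ 0.1 -0.3 -0. ] open 85.0
(405, -376, 99, 91.2) -> [-0.1  -0.18  0.13] [ 0. -0.  0.]
```

View pics/g1.png

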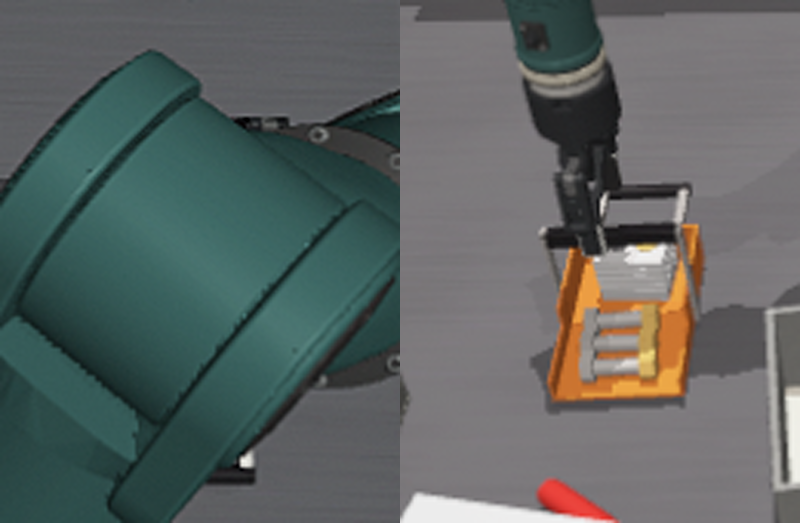

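The scene crop shows the fingers straddling the bar near its middle (about (585,235) in the crop). The top view is blocked by the arm. Closing now and lifting slowly.

step_arm(deltas="0 -0.1 0.1 0 0 0 -0.5; 0 -0.1 0.1 0 0 0 0; 0 -0.1 0.1 0 0 0 0.5; 0 -0.1 0.1 0 0 0 1; 0 -0.1 0.1 0 0 0 1; 0 -0.1 0.1 0 0 0 1; 0 -0.1 0.1 0 0 0 1; 0 -0.1 0 0 0 0 1; 0 -0.1 -0.4 0 0 0 1; 0 -0.1 -1 0 0 0 1; 0 -0.1 -2 0 0 0 1; 0 -0.1 -3 0 0 0 1")

```text
clock: 4.6
tool_pos: [404.9, -375.1, 130.1]
orientation: [-180.0, -0.0, 91.2]
ft_force: [0.9, 0.6, -7.6]
opening: 10.4
grasp_force: 58.7
```

```bash
python3 - <<'E'
from h import *
from rig import robot
plan((405,-376,300,91.2),(540,-150,300,50),(559,52,300,7.5))
print(robot.read_state()["moment"])
E
```

```text
t 4.6 tcp [ 404.9 -375.1  130.1] [-180.    -0.    91.2] j [ 16.  31.  30. 119. -25.  37.  65.] F [ 0.9  0.6 -7.6] open 10.4
(405, -376, 300, 91.2) -> [ -0.09   0.   -16.99] [-0. -0. -0.]
(540, -150, 300, 50) -> [ 22.24  13.96 -16.99] [-0.  -0.  41.2]
(559, 52, 300, 7.5) -> [ 42.39  16.26 -16.99] [-0.  -0.  83.7]
[ 0.03803638 -0.07642868 -0.00737606]
```

step_arm(deltas="0 0 -1 0 0 0 1; 0 0 -2.5 0 0 0 1; 0 0 -4.5 0 0 0 1; 0 0 -6.5 0 0 0 1; 0 0 -8.5 0 0 0 1; 0 0 -10.5 0 0 0 1; 0.5 0.2 -12.5 0 0 1 1; 1.3 0.5 -14 0 0 2.5 1; 2.5 0.9 -15 0 0 5 1; 4 1.5 -15.7 0 0 7.8 1; 5.5 2.1 -16 0 0 10.6 1; 7 2.7 -16 0 0 13.4 1")

```text
clock: 5.8
tool_pos: [430.2, -304.3, 290.5]
orientation: [179.9, -0.0, 77.6]
ft_force: [0.7, 0.0, -7.1]
opening: 10.1
grasp_force: 58.7
```

step_arm(deltas="1.8 0.2 0 0 0 2.8 1; 3.5 0.3 0 0 0 5.6 1; 5.2 0.4 0 0 0 8.4 1; 6.9 0.4 0 0 0 11.2 1; 8.6 0.4 0 0 0 14 1; 10.3 0.4 0 0 0 16.8 1; 12 0.3 0 0 0 19.6 1; 13.7 0.2 0 0 0 22.4 1; 15.4 0 0 0 0 25.2 1; 17 -0.3 0 0 0 28 1; 18.6 -0.6 0 0 0 30.8 1; 20.2 -1 0 0 0 33.6 1")

```text
clock: 7.0
tool_pos: [462.8, -104.9, 289.8]
orientation: [-180.0, -0.0, 44.0]
ft_force: [0.1, -0.0, -7.0]
opening: 10.7
grasp_force: 58.7
```

```bash
python3 - <<'E'
from h import *
from rig import robot
plan((559,55,287,7.5))
E
```

```text
t 7.0 tcp [ 462.8 -104.9  289.8] [-180.   -0.   44.] j [-34.  13.  49. 120. -12.  53. -23.] F [ 0.1 -0.  -7. ] open 10.7
(559, 55, 287, 7.5) -> [18.03 -4.82  0.3 ] [-0.  -0.  36.5]
```

step_arm(deltas="1.6 -0.4 0 0 0 3.2 1; 3.2 -0.8 0 0 0 6.4 1; 4.8 -1.3 0 0 0 9.6 1; 6.4 -1.7 0 0 0 12.8 1; 8 -2.1 0 0 0 16 1; 9.6 -2.6 0 0 0 19.2 1; 11.2 -3 0 0 0 22.4 1; 12.8 -3.4 0 0 0 25.6 1; 14.4 -3.8 0 0 0 28.8 1; 16 -4.3 0 0 0 32 1; 17.2 -4.6 0 0 0 35 1; 18 -4.8 0 0 0 36.5 1")

```text
clock: 8.2
tool_pos: [559.1, 55.9, 289.6]
orientation: [-180.0, 0.0, 7.7]
ft_force: [-0.1, -0.1, -6.3]
opening: 10.2
grasp_force: 58.7
```

```bash
python3 - <<'E'
from h import *
from rig import robot
plan((559,55,234,7.5),(559,55,226,7.5))
f=robot.grab_frame("scene");pickle.dump(f,open("s2.pkl","wb"))
t=robot.grab_frame("top");
cv2.imwrite("pics/s2.png",np.hstack([cv2.resize(f["img"][130:330,210:410,::-1],(400,400)),cv2.resize(t["img"][130:330,240:440,::-1],(400,400))]))
E
```

```text
t 8.2 tcp [559.1  55.9 289.6] [-180.     0.     7.7] j [-50.  24.  54. 110. -23.  58. -67.] F [-0.1 -0.1 -6.3] open 10.2
(559, 55, 234, 7.5) -> [-0.02  0.1   5.56] [-0.   0.   0.2]
(559, 55, 226, 7.5) -> [-0.02  0.1   6.36] [-0.   0.   0.2]
```

View pics/s2.png

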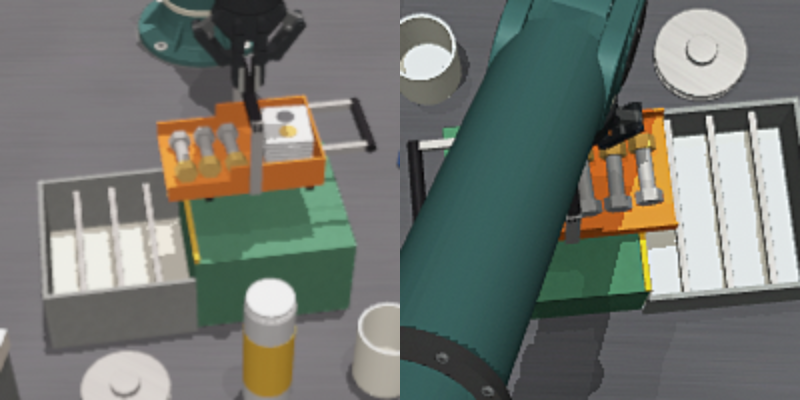

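The loaded scoop is held level over the ledge with all four parts inside, nose towards the grate, at crop position (240,150) in the left view. Lowering to TCP z≈224.

step_arm(deltas="0 0.1 1 0 0 0.2 1; 0 0.1 2.3 0 0 0.2 1; 0 0.1 3.6 0 0 0.2 1; 0 0.1 4.8 0 0 0.2 1; 0 0.1 5.6 0 0 0.2 1; 0 0.1 6 0 0 0.2 1; 0 0.1 6.2 0 0 0.2 1; 0 0.1 6.4 0 0 0.2 1; 0 0.1 6.5 0 0 0.2 1; 0 0.1 6.5 0 0 0.2 1")

```text
clock: 9.3
tool_pos: [559.7, 53.6, 224.7]
orientation: [-180.0, -0.0, 7.4]
ft_force: [0.9, 0.3, -7.7]
opening: 10.3
grasp_force: 58.7
```

```bash
python3 - <<'E'
from h import *
from rig import robot
plan((559,55,226,7.5)); print(robot.read_state()["moment"])
E
```

```text
t 9.3 tcp [559.7  53.6 224.7] [-180.    -0.     7.4] j [-46.  28.  50. 114. -28.  51. -63.] F [ 0.9  0.3 -7.7] open 10.3
(559, 55, 226, 7.5) -> [-0.05 -0.15 -0.13] [-0.  -0.  -0.1]
[-0.04343499 -0.00577224  0.00655351]
```

step_arm(deltas="0 -0.1 0.1 0 0 0 1; 0 -0.1 0.15 0 0 0 1; 0 -0.1 0.2 0 0 0 1; 0 -0.1 0.2 0 0 0 1")

```text
clock: 9.7
tool_pos: [560.0, 54.1, 223.5]
orientation: [-180.0, -0.1, 7.4]
ft_force: [-1.9, -0.7, 2.8]
opening: 10.5
grasp_force: 60.5
```

step_arm(deltas="0 0 0 0 0 0 0.5; 0 0 0 0 0 0 0; 0 0 0 0 0 0 -0.3; 0 0 0 0 0 0 -0.3; 0 0 0 0 0 0 -0.3; 0 0 -2 0 0 0 -0.3; 0 0 -5 0 0 0 -0.3; 0 0 -9 0 0 0 -0.3; 0 0 -9 0 0 0 -0.3; 0 0 -9 0 0 0 -0.3")

```text
clock: 10.7
tool_pos: [559.8, 54.7, 313.1]
orientation: [-180.0, -0.1, 7.5]
ft_force: [0.8, 0.5, -0.3]
opening: 55.7
grasp_force: 0.0
```

```bash
python3 - <<'E'
from h import *
from rig import robot
f=robot.grab_frame("scene");pickle.dump(f,open("s3.pkl","wb"))
t=robot.grab_frame("top");
cv2.imwrite("pics/s3.png",np.hstack([cv2.resize(f["img"][150:300,220:420,::-1],(800,600),interpolation=2)]))
# expected handle/arch pixels
L=np.array([559.3,52.3,125]);y=np.array([-.1305,.9914,0]);x=np.array([.9914,.1305,0])
P=[L+145*y+[0,0,50]+s*45*x for s in(-1,1)]+[L+[0,0,118]+s*64*x for s in(-1,1)]
print((proj(f,P)-[220,150])*4); print((proj(t,P)))
plan((540.4,196,240,7.5),(540.4,196,156,7.5))
E
```

```text
[[654.93026966 199.04560862]
 [687.97620978 293.19574346]
 [432.71570715 122.44955951]
 [467.18458504 259.09537483]]
[[255.83545594 254.54771791]
 [252.60840691 212.04948612]
 [328.44242794 250.07047322]
 [321.93356127 186.80551583]]
t 10.8 tcp [558.4  54.9 311.3] [-1.8e+02  1.0e-01  7.5e+00] j [-51.  23.  56. 108. -22.  60. -69.] F [-0.  -0.1 -0.6] open 55.7
(540.4, 196, 240, 7.5) -> [  0.07 -14.22   7.14] [-0.   0.1 -0. ]
(540.4, 196, 156, 7.5) -> [  0.08 -14.21  15.54] [-0.   0.1 -0. ]
```

View pics/s3.png

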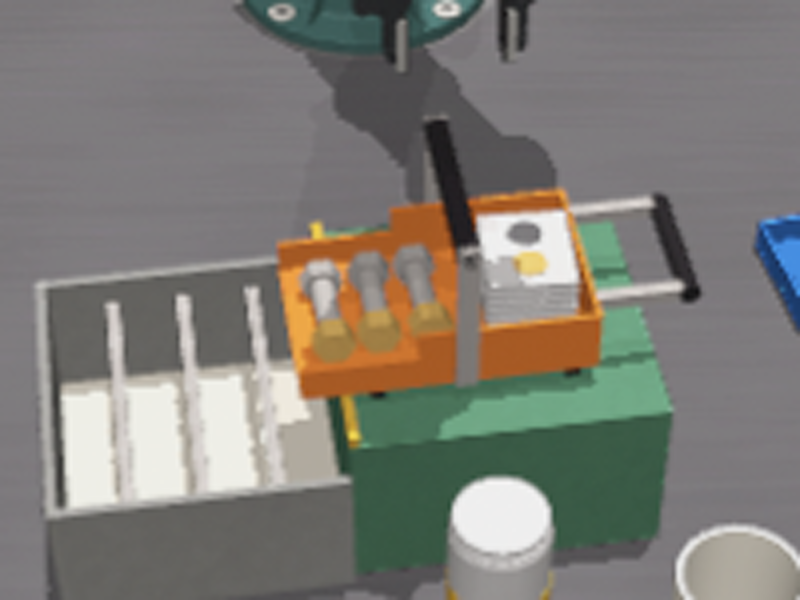

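The scoop stands level on the ledge behind the stop with all four parts in it. The handle is seen at (659,200)-(692,293) against (655,199)-(688,293) predicted, so it sits about 2 mm further to +y.

step_arm(deltas="0 -4 0 0 0 0 -0.3; 0 -9 0 0 0 0 -0.3; 0 -14.4 0 0 0 0 -0.3; 0 -14.4 0 0 0 0 -0.3; 0 -14.4 4 0 0 0 -0.3; 0 -14.4 8 0 0 0 -0.3; 0 -14.4 12 0 0 0 -0.3; 0 -14.4 15.5 0 0 0 -0.3; 0 -14.4 15.5 0 0 0 -0.3; 0 -14.4 15.5 0 0 0 -0.3")

```text
clock: 11.8
tool_pos: [540.2, 196.5, 156.8]
orientation: [179.9, 0.1, 7.4]
ft_force: [0.4, -0.6, 1.4]
opening: 55.9
grasp_force: 0.0
```

```bash
python3 - <<'E'
from h import *
from rig import robot
plan((540.2,198,156,7.5))
E
```

```text
t 11.8 tcp [540.2 196.5 156.8] [1.799e+02 1.000e-01 7.400e+00] j [-56.  34.  46. 115. -34.  45. -72.] F [ 0.4 -0.6  1.4] open 55.9
(540.2, 198, 156, 7.5) -> [ 0.02 -0.15  0.08] [ 0.1  0.1 -0.1]
```

step_arm(deltas="0 -0.15 0 0 0 0 0.2; 0 -0.15 0 0 0 0 0.6; 0 -0.15 0 0 0 0 0.7; 0 -0.15 0 0 0 0 0.7; 0 -0.15 0 0 0 0 0.7; 0 -0.15 0 0 0 0 0.7")

```text
clock: 12.4
tool_pos: [540.5, 198.9, 157.6]
orientation: [-180.0, -0.0, 7.5]
ft_force: [-0.1, -0.7, -0.8]
opening: 12.9
grasp_force: 0.0
```

step_arm(deltas="0 0 0 0 0 0 0.76; 0 0 0 0 0 0 0.76; 0 0 0 0 0 0 0.78; 0 0 0 0 0 0 0.78")

```text
clock: 12.8
tool_pos: [540.5, 198.8, 157.3]
orientation: [180.0, 0.0, 7.4]
ft_force: [-0.4, -0.3, -0.3]
opening: 9.1
grasp_force: 0.0
```

step_arm(deltas="0 0 0 0 0 0 0.82; 0 0 0 0 0 0 0.82")

```text
clock: 13.0
tool_pos: [540.5, 198.8, 157.4]
orientation: [180.0, -0.0, 7.4]
ft_force: [1.0, -0.3, 0.6]
opening: 8.0
grasp_force: 0.0
```

step_arm(deltas="0 0 0 0 0 0 0.88; 0 0 0 0 0 0 0.88; 0 0 0 0 0 0 0.88")

```text
clock: 13.3
tool_pos: [540.4, 198.8, 157.4]
orientation: [180.0, 0.0, 7.4]
ft_force: [0.1, -0.3, -0.8]
opening: 5.0
grasp_force: 0.0
```

```bash
python3 - <<'E'
from h import *
from rig import robot
f=robot.grab_frame("scene")
cv2.imwrite("pics/s4.png",cv2.resize(f["img"][150:270,320:440,::-1],(600,600),interpolation=2))
E
```

```text
(no output)
```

View pics/s4.png

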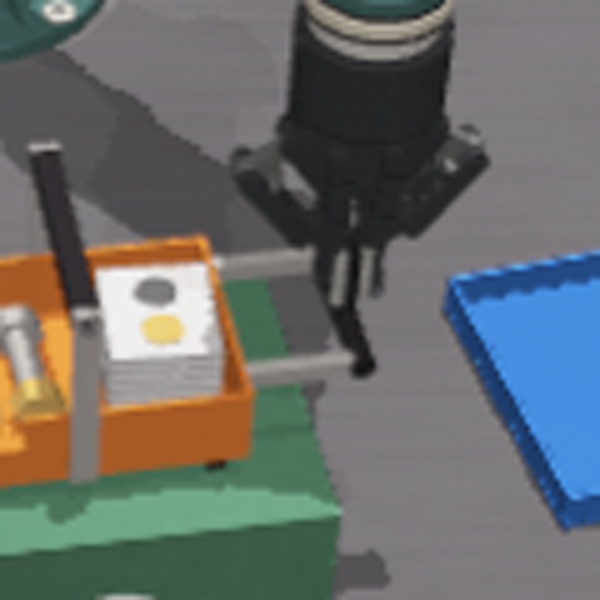

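The crop shows the finger tips near (340-375,300), about level with the handle bar at (344,308). I'll project the TCP into the image to check.

```bash
python3 - <<'E'
from h import *
from rig import robot
f=robot.grab_frame("scene");p=robot.read_state()["tool_pos"];print(p,robot.read_state()["opening"])
x=np.array([.9914,.1305,0])
L=np.array([559.3,52.3,125]);y=np.array([-.1305,.9914,0])
h=L+147*y+[0,0,50]
print((proj(f,[p,p+[0,0,19],p+[0,0,54],p+[0,0,73],h,h-45*x,h+45*x])-[320,150])*5)
g=cv2.cvtColor(f["img"],cv2.COLOR_RGB2GRAY)
print(g[195:226,380:400])
E
```

```text
[540.4654997  198.81892817 157.42295256] 5.101398987514022
[[341.41935861 331.267966  ]
 [344.47700025 304.31580099]
 [350.25724244 253.2793251 ]
 [353.47793257 224.79357748]
 [342.6540019  305.91632632]
 [322.37459388 248.41571323]
 [363.8447078  366.06512803]]
[[ 35  36  38  39  35  36  38  36  37  36  56  40  37  34  34  36  35  37
   37  38]
 [ 37  35  37  37  35  36  35  37  35  41  36  30  34  35  35  37  36  37
   36  45]
 [ 38  37  37  37  35  35  37  37  36  33  31  34  32  36  36  38  38  41
   61  87]
 [ 38  50  48  40  35  34  37  37  35  30  26  30  38  37  38  39  39  63
  112 122]
 [ 64  97  84  49  36  36  37  38  48  39  27  31  64  67  56  42  40  95
  118 122]
 [123 135 109  59  36  38  41  52  95  67  30  30  82 114  97  56  59 111
  121 121]
 [135 134 101  53  36  38  49  92 124  87  35  27  76 117  87  45  77 114
  122 122]
 [120 119  83  39  35  36  53 108 125  78  26  27  92 121  87  45  92 118
  123 124]
 [118 117  81  40  34  37  62 114 123  75  25  29  96 121  86  44  88 117
  123 123]
 [106 101  74  41  36  38  66 114 111  65  26  27 111 124  80  44  67 11
[... 1098 characters left out ...]
 121 121
  120 121]
 [ 84  83  83  83  83 107 121  99  54  31  32  32  31  63 111 122 122 121
  121 121]
 [ 83  83  82  83  82  89 115 124  88  57  40  32  31  43 107 120 120 121
  121 121]
 [ 94  95  99 100 104 124 136 137 131 120  80  41  33  29 101 121 122 123
  123 124]
 [132 132 140 144 153 156 156 156 155 154 119  59  31  29  61 112 123 122
  123 123]
 [155 153 153 153 152 152 151 150 145 141  95  40  25  25  24 104 122 123
  123 123]
 [145 138 136 136 131 129 124 121 121 107  61  25  24  25  30  93 118 123
  123 123]
 [122 121 120 121 122 122 121 121 122 111  67  28  24  40  68 113 123 123
  123 124]
 [118 117 117 117 115 121 123 123 123 124  95  71  67  85 117 124 124 124
  125 123]]
```

step_arm(deltas="0 0 0 0 0 0 0.93; 0 0 0 0 0 0 0.93; 0 0 0 0 0 0 0.93")

```text
clock: 13.7
tool_pos: [540.4, 198.8, 157.4]
orientation: [180.0, -0.0, 7.5]
ft_force: [0.5, -0.9, 0.2]
opening: 3.3
grasp_force: 0.0
```

step_arm(deltas="0 0 0 0 0 0 1; 0 0 0 0 0 0 1; 0 0 0 0 0 0 1")

```text
clock: 14.0
tool_pos: [540.5, 198.8, 157.4]
orientation: [180.0, 0.0, 7.4]
ft_force: [0.6, -0.2, 0.5]
opening: 0.3
grasp_force: 0.0
```

```bash
python3 - <<'E'
from h import *
from rig import robot
f=pickle.load(open("s3.pkl","rb"))
p=np.array([558.4,54.9,311.3]);y=np.array([-.1305,.9914,0])
for dz in(0,10,20,30):print(dz,proj(f,[p+[0,0,dz]-28*y,p+[0,0,dz]+28*y]).round(1).tolist())
a=robot.grab_frame("scene")["img"].astype(int)
robot_now=robot.read_state();print(robot_now["tool_pos"],robot_now["opening"])
b=f["img"].astype(int)
d=np.abs(a-b).sum(2)>60
for r in range(180,228):print(r,''.join('#' if v else '.' for v in d[r,355:420]))
E
```

```text
0 [[322.0, 176.2], [345.4, 173.9]]
10 [[322.0, 172.9], [345.5, 170.6]]
20 [[321.9, 169.5], [345.6, 167.2]]
30 [[321.9, 166.1], [345.7, 163.8]]
[540.43169761 198.84051798 157.39196531] 0.6092311844498327
180 ######.....###################################################...
181 ########...###################################################...
182 ##########.###########################################.########..
183 ######################.###############################.########..
184 ######################..######################################...
185 ######################...####################################....
186 ######################....##################################.....
187 .######################...#################################......
188 ..########################..##############################.......
189 ..#########################.#############################........
190 ...#####################################################.........
191 ...####################################################..........
192 ....#################################################
[... 1762 characters left out ...]

218 .....#####.##.....############...................................
219 ......####.###.################...#..............................
220 ......####..########################.............................
221 ............#########################............................
222 ............########################.............................
223 .............################....................................
224 .............#######.............................................
225 .............##..................................................
226 .........#....#.........######...................................
227 ..............################...................................
```

The visible finger tips are about 25 mm above the reported TCP, so they closed over the top of the handle. Opening and going 25 mm lower.

step_arm(deltas="0 0 -1 0 0 0 -0.3; 0 0 -1 0 0 0 -0.3; 0 0 -1 0 0 0 -0.3; 0 0 -1 0 0 0 -0.3; 0 0 0 0 0 0 -0.3; 0 0 1 0 0 0 -0.3; 0 0 2 0 0 0 -0.3; 0 0 2.5 0 0 0 -0.3; 0 0 2.5 0 0 0 0.3; 0 0 2.5 0 0 0 0.6; 0 0 2.5 0 0 0 0.7; 0 0 2.5 0 0 0 0.7")

```text
clock: 15.25
tool_pos: [540.9, 198.5, 132.7]
orientation: [180.0, -0.1, 7.4]
ft_force: [0.6, -0.9, -1.8]
opening: 13.4
grasp_force: 18.5
```

step_arm(deltas="0 0 0 0 0 0 0.76; 0 0 0 0 0 0 0.76; 0 0 0 0 0 0 0.76")

```text
clock: 15.55
tool_pos: [540.9, 198.6, 132.8]
orientation: [180.0, -0.1, 7.4]
ft_force: [-0.2, -1.4, 1.6]
opening: 12.0
grasp_force: 58.5
```

step_arm(deltas="0 0 -0.2 0 0 0 0.71; 0 0.2 -0.9 0 0 0 0.71; 0 0.5 -1.8 0 0 0 0.71; 0 0.8 -2.6 0 0 0 0.71; 0 1.2 -3.5 0 0 0 0.71; 0 1.6 -4.3 0 0 0 0.71; 0 2 -5.1 0 0 0 0.71; 0 2.5 -5.9 0 0 0 0.71; 0 2.95 -6.7 0 0 0 0.71; 0 2.95 -6.7 0 0 0 0.71")

```text
clock: 16.55
tool_pos: [545.2, 167.9, 200.8]
orientation: [180.0, -0.1, 7.3]
ft_force: [-0.3, -1.5, -2.7]
opening: 12.8
grasp_force: 36.8
```

```bash
python3 - <<'E'
from h import *
from rig import robot
plan()
f=robot.grab_frame("scene")
cv2.imwrite("pics/s5.png",cv2.resize(f["img"][150:300,220:420,::-1],(800,600),interpolation=2))
E
```

```text
t 16.6 tcp [545.2 167.9 200.8] [ 1.8e+02 -1.0e-01  7.3e+00] j [-56.  31.  49. 114. -31.  49. -73.] F [-0.3 -1.5 -2.7] open 12.8
```

View pics/s5.png

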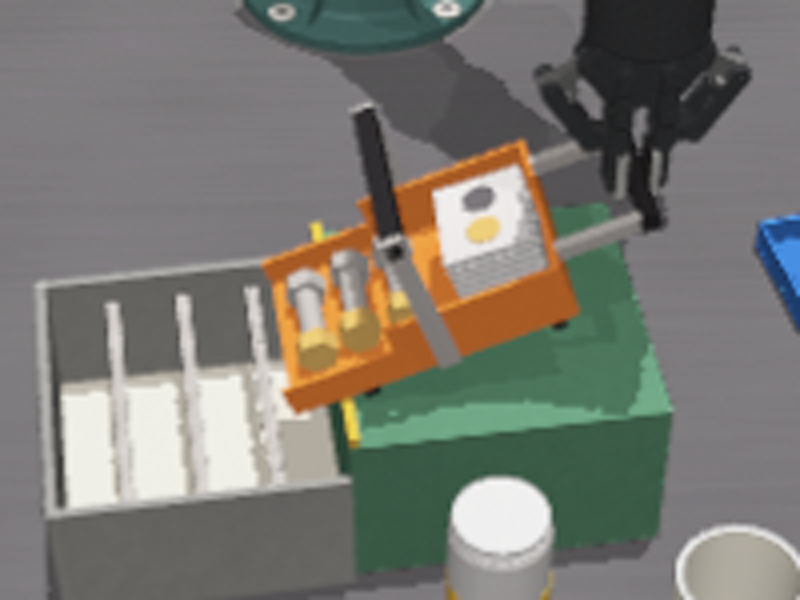

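The scoop is tipped about 20° with everything still inside, pivoting on its front foot behind the stop. Continuing.

step_arm(deltas="0 0.5 -0.75 0 0 0 0.71; 0 1.1 -1.5 0 0 0 0.71; 0 1.7 -2.2 0 0 0 0.71; 0 2.3 -2.9 0 0 0 0.71; 0 2.9 -3.5 0 0 0 0.71; 0 3.6 -4.1 0 0 0 0.71; 0 3.6 -4.1 0 0 0 0.71; 0 3.6 -4.1 0 0 0 0.71")

```text
clock: 17.4
tool_pos: [549.2, 132.9, 240.7]
orientation: [179.9, -0.0, 7.4]
ft_force: [0.7, -1.8, -4.5]
opening: 12.7
grasp_force: 35.5
```

```bash
python3 - <<'E'
from h import *
from rig import robot
plan()
f=robot.grab_frame("scene");pickle.dump(f,open("s6.pkl","wb"))
a=cv2.resize(f["img"][150:300,220:420,::-1],(400,300),interpolation=2);cv2.imwrite("pics/s6.png",a)
h=cv2.cvtColor(f["img"],cv2.COLOR_RGB2HSV)
def cnt(box,m):x0,y0,x1,y1=box;return int(m[y0:y1,x0:x1].sum())
w=(h[...,2]>150)&(h[...,1]<60); o=(h[...,0]>8)&(h[...,0]<18)&(h[...,1]>150)
ys,xs=np.where(o[150:300,220:420]);print("orange bbox",xs.min()+220,ys.min()+150,xs.max()+220,ys.max()+150)
b=(h[...,0]>=18)&(h[...,0]<30)&(h[...,1]>90)&(h[...,2]>100)
n,l,s,c=cv2.connectedComponentsWithStats(b.astype(np.uint8)[150:300,220:400]);print([(v.tolist(),(q+[220,150]).round().tolist()) for v,q in zip(s[1:],c[1:]) if v[4]>5])
E
```

```text
t 17.4 tcp [549.2 132.9 240.7] [179.9  -0.    7.4] j [-55.  28.  52. 113. -27.  53. -72.] F [ 0.7 -1.8 -4.5] open 12.7
orange bbox 283 179 356 255
[([78, 67, 6, 7, 30], [300.0, 220.0]), ([65, 86, 10, 10, 81], [290.0, 241.0]), ([56, 97, 10, 9, 77], [281.0, 251.0]), ([85, 98, 5, 14, 45], [307.0, 255.0]), ([53, 120, 3, 3, 6], [274.0, 271.0])]
```

step_arm(deltas="0 0.7 -0.6 0 0 0 0.71; 0 1.4 -1.15 0 0 0 0.71; 0 1.4 -1.15 0 0 0 0.71; 0 1.4 -1.15 0 0 0 0.71; 0 2.2 -1.7 0 0 0 0.71; 0 3 -2.2 0 0 0 0.71; 0 3 -2.2 0 0 0 0.71; 0 3 -2.2 0 0 0 0.71")

```text
clock: 18.25
tool_pos: [553.3, 105.8, 263.6]
orientation: [-179.8, -0.1, 7.5]
ft_force: [-2.6, 5.2, 4.6]
opening: 12.5
grasp_force: 35.6
```

```bash
python3 - <<'E'
from h import *
from rig import robot
plan()
f=robot.grab_frame("scene");pickle.dump(f,open("s7.pkl","wb"));g=pickle.load(open("s6.pkl","rb"))
k=lambda f:cv2.resize(f["img"][150:300,220:420,::-1],(400,300),interpolation=2)
cv2.imwrite("pics/s7.png",np.hstack([k(g),k(f)]))
E
```

```text
t 18.2 tcp [553.3 105.8 263.6] [-1.798e+02 -1.000e-01  7.500e+00] j [-53.  26.  53. 111. -25.  55. -71.] F [-2.6  5.2  4.6] open 12.5
```

View pics/s7.png

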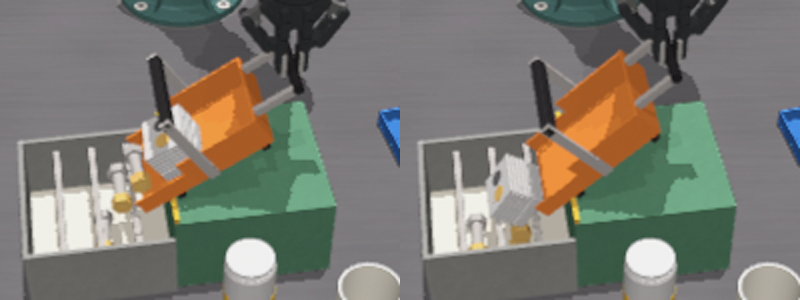

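The head has slid out onto the grate beside the nose, at about (517,187) in the right view. The scoop is empty and bolts lie in the tub at about (475,230) and (518,235). Lowering while drawing back 25 mm.

step_arm(deltas="0 -1 0.5 0 0 0 0.71; 0 -2 1 0 0 0 0.71; 0 -3.3 1.6 0 0 0 0.71; 0 -4.5 2.2 0 0 0 0.71; 0 -5.7 2.8 0 0 0 0.71; 0 -6.5 3.4 0 0 0 0.71; 0 -7.2 4.1 0 0 0 0.71; 0 -8 4.8 0 0 0 0.71; 0 -8.6 5.6 0 0 0 0.71; 0 -9.1 6.3 0 0 0 0.71; 0 -9.6 7.1 0 0 0 0.71; 0 -10 7.9 0 0 0 0.71")

```text
clock: 19.5
tool_pos: [539.9, 203.7, 182.8]
orientation: [-180.0, -0.0, 7.4]
ft_force: [0.1, -2.0, -1.0]
opening: 12.5
grasp_force: 32.6
```

step_arm(deltas="0 -0.4 0.8 0 0 0 0.71; 0 -0.8 1.6 0 0 0 0.71; 0 -1.1 2.5 0 0 0 0.71; 0 -1.5 3.3 0 0 0 0.71; 0 -1.8 4.2 0 0 0 0.71; 0 -2 4.9 0 0 0 0.71; 0 -2 5.1 0 0 0 0.71; 0 -2 5.1 0 0 0 0.71")

```text
clock: 20.3
tool_pos: [537.3, 226.4, 132.7]
orientation: [-179.7, 0.0, 7.5]
ft_force: [-2.1, 2.9, 5.8]
opening: 12.5
grasp_force: 32.9
```

```bash
python3 - <<'E'
from h import *
from rig import robot
plan((537,223,132.7,7.4))
f=robot.grab_frame("scene");t=robot.grab_frame("top");pickle.dump((f,t),open("s8.pkl","wb"))
k=lambda f,x,y:cv2.resize(f["img"][y:y+150,x:x+200,::-1],(400,300),interpolation=2)
cv2.imwrite("pics/s8.png",np.hstack([k(f,220,150),k(t,255,155)]))
E
```

```text
t 20.3 tcp [537.3 226.4 132.7] [-179.7    0.     7.5] j [-57.  36.  43. 115. -37.  43. -73.] F [-2.1  2.9  5.8] open 12.5
(537, 223, 132.7, 7.4) -> [-0.08  0.33 -0.  ] [-0.3  0.   0.1]
```

View pics/s8.png

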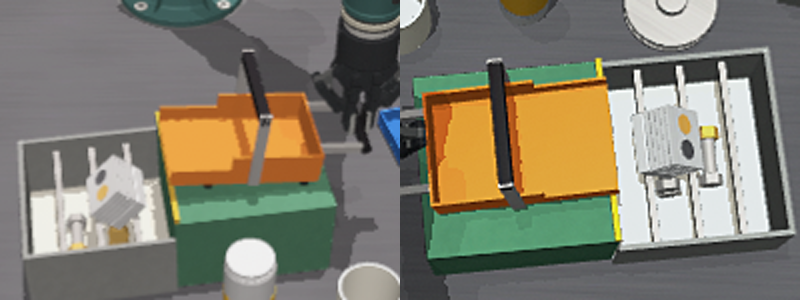

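The scoop is level on the ledge, empty. The head lies tilted on the grate, top-view crop (633-697,105-180), with bolts below it in the tub. Releasing the handle and measuring the head by background difference.

step_arm(deltas="0 0 -0.1 0 0 0 0.6; 0 0 -0.1 0 0 0 0.3; 0 0 -0.1 0 0 0 -0.1; 0 0 -0.1 0 0 0 -0.3; 0 0 -0.1 0 0 0 -0.3; 0 0 -3 0 0 0 -0.3; 0 0 -7 0 0 0 -0.3; 0 0 -12 0 0 0 -0.3; 0 0 -17 0 0 0 -1; 0 0 -20 0 0 0 -1; 0 0 -20 0 0 0 -1")

```text
clock: 21.5
tool_pos: [540.6, 223.2, 337.3]
orientation: [-179.8, -0.5, 7.4]
ft_force: [-0.6, 0.0, -1.1]
opening: 85.2
grasp_force: 0.0
```

```bash
cat > head.py <<'E'
from h import *
from rig import robot
np.set_printoptions(precision=1,suppress=True)
plan()
out={}
for n,box in(("top",(358,170,455,285)),("scene",(225,190,308,310))):
    f=robot.grab_frame(n);b=pickle.load(open(n+"0.pkl","rb"))
    d=(np.abs(f["img"].astype(int)-b["img"]).sum(2)>45).astype(np.uint8)
    x0,y0,x1,y1=box
    print(n,box)
    for r in range(y0,y1,2):
        s=''.join(('#' if v else '.') for v in d[r,x0:x1]);
        if '#' in s: print(r,s)
    out[n]=f
pickle.dump(out,open("s9.pkl","wb"))
E
python3 head.py
```

```text
t 21.5 tcp [540.6 223.2 337.3] [-179.8   -0.5    7.4] j [-67.  24.  57. 104. -22.  64. -85.] F [-0.6  0.  -1.1] open 85.2
top (358, 170, 455, 285)
170 ................########.#########################...............................................
172 ...............#...########..############.#####..................................................
174 ......................##################.####....................................................
176 ....................#....#.#############.........................................................
180 .......................................................................#.......##................
182 ..................................................#..............................................
184 ......................#..........................................................................
186 .........................................................##......................................
188 ...................................###..................###......................................
190 ..............###..............
[... 6873 characters left out ...]
 ............................###########....################............##..........
262 ............................###########.......############..............##.........
264 ............................###########.......##############.#..........##.........
266 ............................#############.....##############............###........
268 ..............................############.....#############..#.........###........
270 ..............................############.....#############..#....................
272 ..............................############.....#########...........................
274 .............................##########............................................
```

```bash
python3 - <<'E'
from h import *
np.set_printoptions(precision=1,suppress=True)
o=pickle.load(open("s9.pkl","rb"));t,s=o["top"],o["scene"]
L=np.array([559.3,52.3,125]);y=np.array([-.1305,.9914,0]);x=np.array([.9914,.1305,0]);G=L-168*y-[0,0,45]
def loc(P):d=P-G;return np.array([d@x,d@y,d[2]])
for z in(90,100,110,120):print(z,ray(t,[[386.5,227]],z)[0],ray(s,[[278,245]],z)[0],loc(ray(t,[[386.5,227]],z)[0]))
for p in([370,212],[393,207],[404,215],[373,247],[404,246]):print(p,loc(ray(t,[p],105)[0]))
print("bars px",proj(t,[G+s_*48*y+a*x for s_ in(-1,0,1) for a in(-60,60)]).round().tolist())
# grey profile across top view for edges, and head model check: crop for numbers
g=cv2.cvtColor(t["img"],cv2.COLOR_RGB2HSV)
for r in(212,218,224,230,236,242):print(r,g[r,366:412,2])
h=g;b=(h[...,0]>=18)&(h[...,0]<30)&(h[...,1]>90)
n,l,st,c=cv2.connectedComponentsWithStats(b.astype(np.uint8)[190:280,365:450]);print([(int(v[4]),(q+[365,190]).round(1).tolist()) for v,q in zip(st[1:],c[1:]) if v[4]>3])
h=cv2.cvtColor(s["img"],cv2.COLOR_RGB2HSV);b=(h[...,0]>=15)&(h[...,0]<30)&(h[...,1]>90)
n,l,st,c=cv2.connectedComponentsWithStats(b.astype(np.uint8)[210:300,230:300]);print([(st_.tolist(),(q+[230,210]).round(1).tolist()) for st_,q in zip(st[1:],c[1:]) if st_[4]>3])
E
```

```text
90 [584.7 -84.4  90. ] [571.8 -89.8  90. ] [ 7.3 29.1 10. ]
100 [582.1 -83.3 100. ] [581.4 -88.8 100. ] [ 5.  30.5 20. ]
110 [579.6 -82.2 110. ] [591.  -87.8 110. ] [ 2.6 32.  30. ]
120 [577.  -81.1 120. ] [600.5 -86.9 120. ] [ 0.2 33.4 40. ]
[370, 212] [40.8 63.1 25. ]
[393, 207] [47.2 11.6 25. ]
[404, 215] [ 26.9 -10.   25. ]
[373, 247] [-37.6  65.6  25. ]
[404, 246] [-41.8  -1.2  25. ]
bars px [[425.0, 255.0], [417.0, 202.0], [403.0, 257.0], [396.0, 204.0], [381.0, 259.0], [375.0, 206.0]]
212 [231 231 232 234 236 148 189 198 218 230 204 204 201 146 204 193 181 199
 188 205 197 196 207 189 192 188 188 191 198 196 198 192 190 195 193 188
 182 208 232 232 231 232 231 231 231 232]
218 [231 231 231 233 236 212 201 205 207 204 239 186 204 199 161 202 189 204
 202 199 207 192 199 203 189 191 189 199 198 200 199 201 203 206 196 191
 197 193 194 132 224 227 225 225 226 219]
224 [232 231 232 233 239 182 212 205 207 207 202 241 172 205 190 183 198 195
 207 194 168 202 188 204 200 192 192 189 194 198 201 206 165 194 198 198
 193 197 205 112 103 119 174 184 164 131]
230 [231 231 231 231 234 244 117 196 207 207 207 214 229 186 198 187 206 194
 200 208 189 185 202 149 204 194 190 193 196 212 101  69  75  77  71  55
 198 201 199 202 141 167 195 228 208 176]
236 [232 232 231 231 232 233 240 185 200 209 205 206 233 196 204 198 199 207
 192 185 198 180 208 200 167 209 196 196 191 196 196 195 200 199 194 194
 196 196 197 201 177 154 180 216 225 198]
242 [232 232 231 231 232 232 235 245 190 168 154  70  98  97  92  82  86  89
  84  83  84  74  76  80 111 127 144 115 129 135 153 175 149  47 200 211
 226 128 132 179 131 112 226 232 226 223]
[(46, [396.8, 216.7]), (45, [409.3, 220.6]), (4, [365.0, 271.5])]
[([68, 5, 2, 9, 12], [298.8, 218.5]), ([39, 33, 5, 7, 23], [270.8, 245.9]), ([44, 53, 10, 9, 72], [278.7, 267.2]), ([25, 62, 8, 3, 16], [258.1, 272.8])]
```

```bash
python3 - <<'E'
from h import *
s=pickle.load(open("s9.pkl","rb"))["scene"];b=pickle.load(open("scene0.pkl","rb"))
p=np.array([540.6,223.2,337.3]);y=np.array([-.1305,.9914,0])
for dz in(0,20,40):print(dz,proj(s,[p+[0,0,dz]-42*y,p+[0,0,dz]+42*y]).round(1).tolist())
g=cv2.cvtColor(s["img"],cv2.COLOR_RGB2GRAY)
d=(np.abs(s["img"].astype(int)-b["img"]).sum(2)>50)&((g<70)|(g>100))
for r in range(120,182,2):print(r,''.join('#' if v else '.' for v in d[r,370:440]))
plan((581.5,-86,200,97.5),(560,60,340,60))
E
```

```text
0 [[387.5, 162.3], [422.0, 158.9]]
20 [[388.2, 155.4], [423.1, 152.1]]
40 [[388.9, 148.4], [424.2, 145.1]]
120 .......#########.#..####################################.......#######
122 ......#########....######..################################.....######
124 ......#########...##########################################..########
126 ......########..###############################.....##################
128 .....#########################...#....................################
130 ......######################..........................################
132 ......##################..............................#########.......
134 .......###############...............................#####..##........
136 .........#..########..................................####.###........
138 .............####...#................................#####..##........
140 ............#####...................................#####..###........
142 ............#####....................................####..##.........
144 .............###......................................##...#..........
146 .............#
[... 882 characters left out ...]
170 #######################...............................................
172 ################################......................................
174 ######################################................................
176 #####################################.................................
178 #######################################...............................
180 .##################################################..########.........
t 21.6 tcp [537.2 223.3 332.6] [-179.9   -0.     7.5] j [-67.  24.  57. 105. -22.  64. -85.] F [ 0.2  0.1 -0.6] open 85.5
(581.5, -86, 200, 97.5) -> [ 0.37 31.26 13.23] [ -0.   -0.1 -90. ]
(560, 60, 340, 60) -> [ 0.14 16.49 -0.75] [ -0.   -0.1 -52.5]
```

```bash
python3 - <<'E'
from h import *
np.set_printoptions(precision=1,suppress=True)
t=pickle.load(open("s9.pkl","rb"))["top"]
L=np.array([559.3,52.3,125]);y=np.array([-.1305,.9914,0]);x=np.array([.9914,.1305,0]);G=L-168*y-[0,0,45]
for z in(110,120,130,137):
  d=ray(t,[[385,208],[391,207.5],[382,241],[391,240.5]],z)-G;print(z,(d@x),(d@y))
h=cv2.cvtColor(t["img"],cv2.COLOR_RGB2HSV)
for c in(376,382,388,394,400):print(c,h[202:252,c,2])
E
```

```text
110 [ 45.3  45.2 -27.4 -28.1] [30.1 16.9 45.4 26. ]
120 [ 42.6  42.4 -29.5 -30.3] [31.5 18.5 46.7 27.5]
130 [ 39.8  39.7 -31.7 -32.4] [33.  20.  48.1 29. ]
137 [ 37.9  37.8 -33.2 -33.9] [34.  21.1 49.  30. ]
376 [186 215 223 219 222 221 223 223 221 185 204 221 230 238 238 239 239 233
 228 216 211 204 202 207 207 206 207 204 207 207 207 207 207 204 205 209
 208 212 212  84 154 174 171 167 170 255 247 242 238 235]
382 [230 231 231 231 232 232 234 204 200 181 181 161 159 143 194 188 189 192
 191 195 198 200 198 200 203 205 205 209 206 206 205 182 160 163 199 194
 197 197 101  78  86 152 170 159 148 166 176 193 151 197]
388 [230 232 231 232 233 203 195 198 203 200 207 206 204 204 204 184 199 191
 191 184 185 188 188 190 194 198 197 205 202 204 204 206 206 206 208 212
 127 107 111 136  76  79 125 226 215 218 226  53  75 196]
394 [ 79  54  40  50  81 105 119 198 195 198 198 184 198 203 208 200 198 206
 200 194 194 192 194 197 199 201 201 198 196 194 189 189 187 190 191 130
 164 109 142 103 129 171 117 116 100 102 103  71 117  88]
400 [232 232 233 233 233 232 234 235 181 187 193 192 196 192 194 194 196 193
 193 196 198 195 198 191 116  56  64  69  71  72  66  66 131 201 194 198
 131 139 110 175 200 212 227 224 216 149  80  78  56  42]
```

step_arm(deltas="0 4 -1 0 0 -8 -1; 0 8 -1 0 0 -16 -1; 0 12 -1 0 0 -24 -1; 0 16 -1 0 0 -32 -1; 0 20 -1 0 0 -40 -1; 0.1 24 -1 0 0 -48 -1; 0.2 28 -1 0 0 -56 -1; 0.4 31.2 -1 0 0 -64 -1; 0.4 31.2 -1 0 0 -72 -1; 0.4 31.2 -1 0 0 -80 -1; 0.4 31.2 0 0 0 -88 -1; 0.4 31.2 2 0 0 -90 -1")

```text
clock: 22.8
tool_pos: [581.5, -85.8, 311.2]
orientation: [-180.0, -0.0, 97.6]
ft_force: [0.7, -0.6, 0.3]
opening: 85.5
grasp_force: 0.0
```

step_arm(deltas="0 0 5 0 0 0 -1; 0 0 10 0 0 0 -1; 0 0 15 0 0 0 -1; 0 0 18 0 0 0 -1; 0 0 20 0 0 0 -1; 0 0 22 0 0 0 -1; 0 0 22 0 0 0 -1")

```text
clock: 23.5
tool_pos: [577.4, -84.8, 88.1]
orientation: [-179.5, -0.1, 97.4]
ft_force: [-1.0, 0.5, 0.5]
opening: 85.8
grasp_force: 0.0
```

```bash
python3 - <<'E'
from h import *
from rig import robot
plan((581.3,-87,50,97.5))
s=robot.grab_frame("scene");o=pickle.load(open("s9.pkl","rb"))["scene"]
d=(np.abs(s["img"].astype(int)-o["img"]).sum(2)>50)
for r in range(200,276,2):print(r,''.join('#' if v else '.' for v in d[r,240:320]))
p=np.array(robot.read_state()["tool_pos"]);x=np.array([.9914,.1305,0])
for dz in(0,20,40):print(dz,proj(s,[p+[0,0,dz]-42*x,p+[0,0,dz]+42*x]).round(1).tolist())
E
```

```text
t 23.5 tcp [577.4 -84.8  88.1] [-1.795e+02 -1.000e-01  9.740e+01] j [-14.  36.  25. 116. -26.  34.  36.] F [-1.   0.5  0.5] open 85.8
(581.3, -87, 50, 97.5) -> [-0.28  0.39  3.8 ] [-0.5 -0.1 -0.1]
200 ...................###########################################################..
202 ...................###########################################################..
204 ....................###########################################################.
206 ....................############################################################
208 .....................#################################################..........
210 .......................#########################..########......................
212 .........................#####################....########......................
214 ............................###############################.....................
216 ............................##################.............##########...........
218 .............................#########.######..............#######..............
220 ..............................######...######....
[... 1733 characters left out ...]
62 .........####...............####..............#...########......................
264 .........####.......#.......####..................######........................
266 ..........###.....###.......####...................###..........................
268 ..........###...########.....####..................##...........................
270 ................########.....####..................#............................
272 ................########.....####...............................................
274 ................#####...........................................................
0 [[278.1, 235.7], [281.2, 258.7]]
20 [[277.6, 230.4], [280.7, 253.4]]
40 [[277.1, 225.0], [280.3, 248.0]]
```

step_arm(deltas="-0.2 0.4 0 0 0 0 -1; -0.2 0.4 1.5 0 0 0 -1; -0.2 0.4 2.8 0 0 0 -1; -0.2 0.4 3.7 0 0 0 -1; -0.2 0.4 3.8 0 0 0 -1")

```text
clock: 24.05
tool_pos: [584.6, -86.8, 52.8]
orientation: [-179.8, -0.1, 97.4]
ft_force: [0.1, -0.3, -0.6]
opening: 85.5
grasp_force: 0.0
```

step_arm(deltas="0 0 0 0 0 0 -0.7; 0 0 0 0 0 0 -0.5; 0 0 0 0 0 0 0; 0 0 0 0 0 0 1; 0 0 0 0 0 0 1; 0 0 0 0 0 0 1")

```text
clock: 24.65
tool_pos: [585.7, -87.2, 54.6]
orientation: [-180.0, -0.0, 97.4]
ft_force: [-2.0, 0.2, 1.9]
opening: 65.6
grasp_force: 66.3
```

step_arm(deltas="0 0 -0.5 0 0 0 1; 0 0 -1 0 0 0 1; 0 0 -1.2 0 0 0 1; 0 0 -1.2 0 0 0 1; 0 0 -1.2 0 0 0 1; 0 0 -1.2 0 0 0 1; 0 0 -2 0 0 0 1; 0 0 -4 0 0 0 1; 0 0 -8 0 0 0 1; 0 0 -12 0 0 0 1; 0 0 -16 0 0 0 1; 0 0 -20 0 0 0 1")

```text
clock: 25.85
tool_pos: [585.3, -87.3, 256.3]
orientation: [-180.0, -0.0, 97.4]
ft_force: [0.5, -0.3, -2.5]
opening: 65.5
grasp_force: 67.5
```

```bash
python3 - <<'E'
from h import *
from rig import robot
np.set_printoptions(precision=1,suppress=True)
plan()
L=np.array([559.3,52.3,125]);y=np.array([-.1305,.9914,0]);x=np.array([.9914,.1305,0]);G=L-168*y-[0,0,45]
for n,(x0,y0,x1,y1) in(("scene",(225,225,310,300)),("top",(358,190,455,280))):
    f=robot.grab_frame(n);b=pickle.load(open(n+"0.pkl","rb"))
    h=cv2.cvtColor(f["img"],cv2.COLOR_RGB2HSV);m=(h[...,0]>=15)&(h[...,0]<32)&(h[...,1]>90)&(h[...,2]>60)
    k,l,st,c=cv2.connectedComponentsWithStats(m.astype(np.uint8)[y0:y1,x0:x1])
    for s_,q in zip(st[1:],c[1:]):
        if s_[4]>4:
            for z in(18,70):
                d=ray(f,[q+[x0,y0]],z)[0]-G;print(n,s_.tolist(),(q+[x0,y0]).round(1),z,d@x,d@y)
    dd=(np.abs(f["img"].astype(int)-b["img"]).sum(2)>60)
    for r in range(y0,y1,2):print(r,''.join('#' if v else '.' for v in dd[r,x0:x1]))
E
```

```text
t 25.9 tcp [585.3 -87.3 256.3] [-180.    -0.    97.4] j [-21.  24.  34. 108. -16.  53.  28.] F [ 0.5 -0.3 -2.5] open 65.5
scene [75, 0, 10, 23, 158] [304.9 233. ] 18 -110.73448023108088 108.66268231311251
scene [75, 0, 10, 23, 158] [304.9 233. ] 70 -59.06835931861668 103.3162477759627
scene [80, 23, 5, 14, 49] [307.1 254.3] 18 -27.33234070549875 103.8056580438873
scene [80, 23, 5, 14, 49] [307.1 254.3] 70 20.398785108780427 98.68838269617656
scene [49, 36, 11, 12, 88] [278.7 266.5] 18 5.396847197060955 21.872734834150293
scene [49, 36, 11, 12, 88] [278.7 266.5] 70 51.58377768617508 20.62113551158997
scene [30, 46, 8, 4, 19] [258.2 272.8] 18 19.19119321349935 -34.89806646910761
scene [30, 46, 8, 4, 19] [258.2 272.8] 70 64.72729286942241 -33.47116346404072
225 .........................................................###...............#.########
227 .........................................................####..............#..#######
229 .........................................##..............####..............##..######
231 ........................................###..............####
[... 7127 characters left out ...]
########################################################................................
268 ###.########################################.####################................................
270 ################################################################.#...............................
272 #############################################.#################..................................
274 ###############################################################..................................
276 ####################################################..##.........................................
278 #####..######################..###############...................................................
```

```bash
python3 - <<'E'
from h import *
plan((585,-87,310,97.5),(510,150,310,100),(430,394,310,102),(430,394,60,102))
E
```

```text
t 25.9 tcp [589.9 -88.9 260.8] [1.793e+02 1.000e-01 9.740e+01] j [-21.  24.  34. 108. -16.  53.  28.] F [-0.7 -0.5 -2.4] open 65.4
(585, -87, 310, 97.5) -> [ 0.24 -0.4  -4.92] [ 0.7  0.1 -0.1]
(510, 150, 310, 100) -> [24.71 -4.79 -5.04] [ 0.7  0.2 -2.6]
(430, 394, 310, 102) -> [49.94 -9.58 -5.16] [ 0.7  0.2 -4.6]
(430, 394, 60, 102) -> [50.   -9.88 19.83] [ 0.7  0.2 -4.6]
```

step_arm(deltas="0 0 -2.5 0 0 0 1; 0 0 -5 0 0 0 1; 2 -0.4 -5 0 0 0 1; 5 -1 -5 0 0 -0.5 1; 9 -1.7 -5 0 0 -1 1; 13 -2.5 -5 0 0 -1.4 1; 17 -3.3 -5 0 0 -1.8 1; 21 -4.1 -5 0 0 -2.2 1; 25 -4.8 -5 0 0 -2.6 1; 29 -5.6 -5 0 0 -3 1; 33 -6.4 -5 0 0 -3.4 1; 37 -7.2 -5 0 0 -3.8 1")

```text
clock: 27.15
tool_pos: [465.0, 271.1, 303.6]
orientation: [-179.9, 0.0, 101.2]
ft_force: [0.8, 0.6, -1.7]
opening: 65.7
grasp_force: 67.9
```

```bash
python3 - <<'E'
from h import *
plan((430,394,310,102),(430,394,60,102))
E
```

```text
t 27.1 tcp [465.  271.1 303.6] [-179.9    0.   101.2] j [-58.  15.  29. 111.  -9.  56. -14.] F [ 0.8  0.6 -1.7] open 65.7
(430, 394, 310, 102) -> [12.73 -1.04 -0.64] [-0.1  0.  -0.8]
(430, 394, 60, 102) -> [12.75 -1.   24.36] [-0.1  0.  -0.8]
```

step_arm(deltas="4 -0.3 0 0 0 0 1; 8 -0.7 0 0 0 -0.4 1; 11 -0.9 0 0 0 -0.8 1; 12.7 -1 0 0 0 -0.8 1; 12.7 -1 4 0 0 -0.8 1; 12.7 -1 8 0 0 -0.8 1; 12.7 -1 12 0 0 -0.8 1; 12.7 -1 16 0 0 -0.8 1; 12.7 -1 20 0 0 -0.8 1; 12.7 -1 22.5 0 0 -0.8 1; 12.7 -1 24 0 0 -0.8 1; 12.7 -1 24.4 0 0 -0.8 1")

```text
clock: 28.35
tool_pos: [431.7, 391.4, 58.8]
orientation: [-179.9, 0.1, 102.0]
ft_force: [-0.6, 0.3, -1.6]
opening: 65.1
grasp_force: 67.8
```

```bash
python3 - <<'E'
from h import *
from rig import robot
np.set_printoptions(precision=1,suppress=True)
plan((430,394,0,102))
L=np.array([559.3,52.3,125]);y=np.array([-.1305,.9914,0]);x=np.array([.9914,.1305,0]);G=L-168*y-[0,0,45]
x0,y0,x1,y1=358,190,455,280
f=robot.grab_frame("top");h=cv2.cvtColor(f["img"],cv2.COLOR_RGB2HSV);m=(h[...,0]>=15)&(h[...,0]<32)&(h[...,1]>90)&(h[...,2]>60)
k,l,st,c=cv2.connectedComponentsWithStats(m.astype(np.uint8)[y0:y1,x0:x1])
for s_,q in zip(st[1:],c[1:]):
    if s_[4]>4:
        d=ray(f,[q+[x0,y0]],18)[0]-G;print(s_.tolist(),(q+[x0,y0]).round(1),d@x,d@y)
b=pickle.load(open("top0.pkl","rb"))
dd=(np.abs(f["img"].astype(int)-b["img"]).sum(2)>90)
for r in range(205,265,2):print(r,''.join('#' if v else '.' for v in dd[r,x0:x1]))
s=robot.grab_frame("scene");b=pickle.load(open("scene0.pkl","rb"))
dd=(np.abs(s["img"].astype(int)-b["img"]).sum(2)>60)
for r in range(200,256,2):print(r,''.join('#' if v else '.' for v in dd[r,405:490]))
t=proj(s,[[430,394,4],[430,394,41]]);print(t)
E
```

```text
t 28.4 tcp [431.7 391.4  58.8] [-179.9    0.1  102. ] j [-59.  37.  17. 117. -21.  29. -15.] F [-0.6  0.3 -1.6] open 65.1
(430, 394, 0, 102) -> [ 0.3 -0.1  5.9] [-0.1  0.1 -0. ]
[0, 10, 8, 52, 219] [360.  231.9] 18.715629940193214 81.19026394639754
[45, 28, 11, 8, 69] [408.  220.9] 34.22783638278792 -32.71716561399641
[21, 30, 13, 11, 85] [384.9 223.8] 32.38247550985304 21.484093916002415
[2, 63, 6, 23, 73] [362.7 264.4] -57.897757026981076 83.5065542460282
205 ##...............................................................................................
207 ##...............................................................................................
209 ###..............................................................................................
211 .##..............................................................................................
213 .##..............................................................................................
215 ###..............................................................................................
217 .###..................
[... 4272 characters left out ...]
###....................................
242 ..............#####......#########################...................................
244 ...............#####......########################...................................
246 .................####......#############.............................................
248 ..................####.......#.......................................................
250 ......................#..............................................................
252 .......................##............................................................
254 .....................................................................................
[[445.9 227.3]
 [447.9 218.2]]
```

All three bolts are in the tub, the highest about 38 mm below the bar tops. Lowering the head into the tray.

step_arm(deltas="0.3 -0.1 1 0 0 0 1; 0.3 -0.1 2 0 0 0 1; 0.3 -0.1 3 0 0 0 1; 0.3 -0.1 4 0 0 0 1; 0.3 -0.1 4.7 0 0 0 1; 0.3 -0.1 5 0 0 0 1; 0.3 -0.1 5.2 0 0 0 1; 0.3 -0.1 5.4 0 0 0 1; 0.3 -0.1 5.5 0 0 0 1")

```text
clock: 29.35
tool_pos: [430.5, 395.8, 5.4]
orientation: [180.0, -0.0, 102.0]
ft_force: [0.2, -0.3, -2.5]
opening: 65.4
grasp_force: 67.8
```

step_arm(deltas="0 0 0.2 0 0 0 1; 0 0 0.4 0 0 0 1; 0 0 0.6 0 0 0 1")

```text
clock: 29.65
tool_pos: [430.4, 395.8, -0.6]
orientation: [180.0, -0.0, 102.0]
ft_force: [-0.3, -0.0, -2.3]
opening: 65.2
grasp_force: 67.8
```

step_arm(deltas="0 0 0.2 0 0 0 1; 0 0 0.4 0 0 0 1; 0 0 0.6 0 0 0 1")

```text
clock: 29.95
tool_pos: [430.5, 395.9, -2.0]
orientation: [-179.9, -0.1, 102.0]
ft_force: [-9.2, -5.6, 51.8]
opening: 65.2
grasp_force: 73.1
```

step_arm(deltas="0 0 -0.4 0 0 0 1; 0 0 -0.45 0 0 0 1")

```text
clock: 30.15
tool_pos: [431.0, 396.1, -1.2]
orientation: [179.9, -0.1, 102.0]
ft_force: [1.0, 0.1, -2.1]
opening: 65.3
grasp_force: 68.0
```

step_arm(deltas="0 0 0.1 0 0 0 -0.5; 0 0 0.1 0 0 0 -0.6; 0 0 0.1 0 0 0 -0.7; 0 0 0.1 0 0 0 -1; 0 0 0.1 0 0 0 -1; 0 0 0.1 0 0 0 -1; 0 0 0.1 0 0 0 -1")

```text
clock: 30.85
tool_pos: [430.3, 395.6, -3.3]
orientation: [-180.0, 0.0, 102.0]
ft_force: [-0.6, -0.2, 0.4]
opening: 85.4
grasp_force: 0.0
```

step_arm(deltas="0 0 -2 0 0 0 -1; 0 0 -5 0 0 0 -1; 0 0 -10 0 0 0 -1; 0 0 -15 0 0 0 -1; 0 0 -20 0 0 0 -1; 0 0 -25 0 0 0 -1; 0 0 -28 0 0 0 -1; 0 0 -28 0 0 0 -1")

```text
clock: 31.65
tool_pos: [433.2, 397.6, 282.2]
orientation: [179.5, -0.4, 102.0]
ft_force: [0.6, 0.4, -0.6]
opening: 85.6
grasp_force: 0.0
```

```bash
python3 - <<'E'
from h import *
from rig import robot
np.set_printoptions(precision=1,suppress=True)
plan()
s=robot.grab_frame("scene");h=cv2.cvtColor(s["img"],cv2.COLOR_RGB2HSV)
x0,y0,x1,y1=405,190,490,256
for r in range(y0,y1,2):print(r,''.join('b' if 95<a[0]<125 and a[1]>100 else ('#' if a[2]>110 else 'd') for a in h[r,x0:x1]))
# scoop: arch + handle dark check vs prediction at arch y=+30
L=np.array([559.3,52.3,125]);y=np.array([-.1305,.9914,0]);x=np.array([.9914,.1305,0])
for oy in(25,30,35):
    P=[L+(oy+145)*y+[0,0,50]+a*45*x for a in(-1,1)]+[L+oy*y+[0,0,118]+a*64*x for a in(-1,1)];print(oy,proj(s,P).round(1).tolist())
g=h[...,2]
for r in range(175,226,3):print(r,''.join('O' if 5<a[0]<20 and a[1]>140 else('d' if a[2]<60 else '.') for a in h[r,290:410]))
E
```

```text
t 31.6 tcp [433.2 397.6 282.2] [179.5  -0.4 102. ] j [-67.  20.  27. 107. -11.  54. -23.] F [ 0.6  0.4 -0.6] open 85.6
190 #####################################################################################
192 #####################################################################################
194 #####################################################################################
196 #####################################################################################
198 ###########################################bbbbbbbbbbbb##############################
200 ################################bbbbbbbbbbbbbbbbbbbbbbbb#############################
202 #####################bbbbbbbbbbbbbbbbbbbbbbbbbbbbbbbbbbbb############################
204 #########bbbbbbbbbbbbbbbbbbbbbbbbbbbbbbbbbbbbbbbbbbbbbb##b###########################
206 #####bbbbbbbbbbbbbbbbbbbbbbbbbbbbbbbbbbbbbbbbb#######################################
208 ####bbbbbbbbbbbbbbbbbbbbbbbbbbbbbbbbbbbbb############################################
210 ###dbbbbbbbbbbbbbbbbbbbbbbbbbbbbbbbbbbbbb####################################
[... 3617 characters left out ...]
OOOOOOOOddddd.OOOOOOOOOOOOOOOOOOOOOOOOO....................ddddd...........
211 .........OOOOOOOOOOOOOOOOOOOOOOOOOOOOOOOOOOOOOOOOOOOO........OOOOOOOOOOOOOOOOOOOOOOOO...................dddddd..........
214 .........OOOOOOOOOOOOOOOOOOOOOOOOOOOOOOOOOOOOOOOOOOOOO......OOOOOOOOOOOOOOOOOOOOOOOOOO....................ddddd.........
217 .........OOOOOOOOOOOOOOOOOOOOOOOOOOOOOOOOOOOOOOOOOOOOO......OOOOOOOOOOOOOOOOOOOOOOOOOOO....................dddddd.......
220 .........OOOOOOOOOOOOOOOOOOOOOOOOOOOOOOOOOOOOOOOOOOOOO......OOOOOOOOOOOOOOOOOOOOOOOOOOOO.......................ddd......
223 ..........OOOOOOOOOOOOOOOOOOOOOOOOOOOOOOOOOOOOOOOOOOOO......OOOOOOOOOOOOOOOOOOOOOOOOOOOO......................dddd......
```

step_arm(deltas="0 0 -3 0 0 0 -1; 4 0 -3 0 0 0 -1; 8 0 -3 0 0 0 -1; 12 0 -3 0 0 0 -1; 16 0 -3 0 0 0 -1; 20 0 -3 0 0 0 -1; 20 0 -3 0 0 0 -1; 20 0 -3 0 0 0 -1")

```text
clock: 32.5
tool_pos: [386.9, 591.5, 303.9]
orientation: [-179.8, 0.2, 102.2]
ft_force: [0.9, -0.9, -0.1]
opening: 85.5
grasp_force: 0.0
```

```bash
python3 - <<'E'
from h import *
from rig import robot
np.set_printoptions(precision=1,suppress=True)
plan()
a=np.radians(12);X=np.array([np.cos(a),np.sin(a)]);Y=np.array([-np.sin(a),np.cos(a)]);C=np.array([429.5,394])
for n,(x0,y0,x1,y1) in(("top",(120,235,225,350)),("scene",(405,185,495,262))):
    f=robot.grab_frame(n);b=pickle.load(open(n+"0.pkl","rb"))
    h=cv2.cvtColor(f["img"],cv2.COLOR_RGB2HSV);h0=cv2.cvtColor(b["img"],cv2.COLOR_RGB2HSV)
    m=((h[...,1]<70)&(np.abs(f["img"].astype(int)-b["img"]).sum(2)>90)).astype(np.uint8)
    o=np.zeros_like(m);o[y0:y1,x0:x1]=m[y0:y1,x0:x1]
    o=cv2.morphologyEx(o,cv2.MORPH_CLOSE,np.ones((5,5)))
    c=max(cv2.findContours(o,0,1)[0],key=cv2.contourArea);M=cv2.moments(c);q=[M["m10"]/M["m00"],M["m01"]/M["m00"]]
    P=ray(f,[q],30)[0][:2];print(n,cv2.boundingRect(c),q,P,(P-C)@X,(P-C)@Y)
    m0=mask(b,[95,100,60],[125,255,255],(x0,y0,x1,y1));bx=rect(m0)[0];P=ray(b,bx,25);print("tray",P.mean(0)[:2])
E
```

```text
t 32.5 tcp [386.9 591.5 303.9] [-179.8    0.2  102.2] j [-76.  29.  24.  89. -13.  64. -37.] F [ 0.9 -0.9 -0.1] open 85.5
top (137, 277, 34, 35) [153.63198247535598, 294.2395034684191] [426.4 428.4] 4.077110429600958 34.31876756118792
tray [429.5 393.9]
scene (405, 185, 90, 64) [456.90200768282955, 206.0663912444734] [366.4 434.8] -53.22565115813602 53.02275936608019
tray [435.4 393.6]
```

```bash
python3 -c "
from rig import robot
print(robot.finish_job())"
```

```text
the job is handed in; nothing more can be done
None
```

I handed the job in at about 32.5 s of the 72 s allowed. No verdict came back. By my last camera measurements, the scoop stands empty and level on the ledge about 27 mm back, the bolts are in the tub (I could see only two; the third appears to lie under one of them), and the head rests in the blue tray about 34 mm off centre. Lowering the head into the tray briefly put 52 N on the wrist. That is under the 120 N wrist limit, but I could not check it against the 40 N limit on the arm and gripper body.

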